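Put a cleaned connector away in a covered dish

ROBOT

A 6-joint arm with a two-finger parallel gripper is mounted at the origin on a cart in front of the work surface, level with it; the furniture and walls round the work are solid. World frame = base frame: x ahead of the robot, y to its left, z up, the work surface at z = 0. Lengths are in m, angles in rad, forces in N, time in s.
With the tool pointing down it reaches from about 0.25 to 0.725 m from the base axis. Payload 4 kg.
Tool frame: the origin (TCP) lies midway between the tips of the shut fingers; the grasp point (between the pads) lies 19 mm behind it; z points along the fingers, y is the line along which they close (so a half turn about z gives the same grasp; the last joint's range is limited). The gripper opens to 85 mm and grips with 20 to 120 N. Pads are 22 mm wide; open, the fingers measure 114 mm over their backs; the gripper's body (76 mm by 85 mm) begins 54 mm behind the grasp point. The pads swing forward as they close: fully open they stand 13 mm farther back than shut.
Start: joints at [-1.23, 0.241, 0.005, 1.335, 0, 1.571], TCP at [0.167, -0.471, 0.231] pointing down, gripper open.
Joint ranges: [-2.72, 2.72], [-1.05, 1.87], [-1.09, 1.28], [-1.99, 2.15], [-1.42, 1.44], [-3.14, 3.14]. Speed limits (rad/s): [2.79, 2.79, 3.14, 3.14, 3.14, 3.14].

INTERFACE

Orientations are given as a unit quaternion [x, y, z, w].
In Python, from workcell import get_obs, camera, job_done, silhouettes gives the robot as it stands. The module is installed in compiled form; this text tells all that it offers.
- The arm moves only by the tool drive_tool, never from a script. Its argument "increments" is a list of rows, each a list of 3 entries, a list of its own where there are three numbers: the shift along the world's x, y, z in mm, then the turn, a rotation vector about the world's x, y, z in degrees, then the opening, from 0 (shut) to 1 (fully open). A call has 1 to 8 rows; each row shifts and turns the commanded pose from where the row before left it; what a row does not reach is not made up. A row lasts 1/12 s, in which the tool goes at most 41.7 mm and 7.16 degrees, less where a joint would pass 70% of its speed; a pose out of reach is approached as far as the arm can. A call is refused whole if a number of a shift passes 41.7 or a number of a turn 7.16, either way. A call with a gripper value outside its range is refused whole. The fingers move at their own pace and stop on an object; the grip force is fixed at half the most. Time passes only in rows, so rows that do not move let the fingers close. It gives the time, the measured TCP pose, the force, the opening and the grip force at its end, in the units of the state.
- get_obs(): the state, without advancing time (a new reading comes with each control period).
- camera(name): name is "side" or "top" or "wrist"; returns a dict with "image" (400x640x3 uint8, red, green, blue), "K" (3x3 intrinsics, pixels), "view" (4x4, takes a point from world to camera coordinates). Camera axes: x right, y down, z forward; pixel columns grow to the right and rows downward; lengths in m; the calibration is good to about 2 mm. A picture is of the moment at which its call begins. There is no depth.
- job_done(): hands the job in; it is judged then, once.
Trained networks look in a picture, given as the dict that the camera call returned (one of the last four; its "shot" number tells which), for a name from the list of things; names that differ only in an ending like _2 or _b are one class to them, and where a whole thing is asked for, a point or a joint stands for the part that bears it (a point fixed in the world has none). Each returns a list of dicts, best first, with "conf" (0 to 1); they miss things now and then, are a little off and sometimes report something else, mostly with a low value. They report only what shows in the picture. A call takes as long as a camera call.
- silhouettes(query, picture): "region" (400x640 bool, what is visible of it) and "bbox" ([left, top, right, bottom] in pixels, round what is visible of it).
The state is a dict: "clock": time; "joint_pos": joint angles; "joint_vel": joint speeds; "tau": joint torques, N m; "eef_pos": TCP position; "tool_rot": TCP orientation; "ft_force": force on the tool from outside, world axes, zero at the start; "ft_torque": the same for the moment, N m; "grip_width": finger opening in m; "grasp_force": force on a finger pad.
Only numpy, scipy, OpenCV 4.12 (cv2) and the standard library are available. Lean on these libraries where they do the work, as an engineer would, in place of code of your own. Each camera call takes 0.05 s, during which the arm holds its last target. There are 200 camera calls.

TASK

Store the black connector in the round dish so that it stays free of dust: swing the red-handled hold-down bar right up, raise the blue lid by its tab edge first (the opposite edge still resting on the dish) and lay it flat on the cork rest, carrying it low, never more than 6 cm above the dish. Lay the connector flat in the middle of the dish, set the lid back centred and flat on the dish, then press the bar fully down over it. Leave the things round about where they are.

Things in the scene. Friction and masses are not known exactly. Their poses are not given: they have to be found in the camera images.
- dish_station: Fixed dark round base (150 mm across, 8 mm thick) that carries the dish and, on its local +x side, two hinge cheeks (tops 88 mm above the bench). Origin: centre of the underside, under the dish's centre, on the bench. It may be turned by up to 0.35 rad from world axes.
- dish_centre (a point): Centre of the mouth of the aluminium dish, 45 mm above the bench; axes as dish_station. Outer rim diameter 120 mm, wall 3 mm, inner diameter 110 mm at the floor, floor 32 mm below the rim (13 mm above the bench).
- latch (a joint): Angle of the hold-down bar, rad: 0 = level, fully down, its rubber foot about 1.5 mm above the seated lid; grows as the red end rises; stop at 1.75 (just past upright, leaning away from the dish); upright, its foot still sticks out to 62 mm from the dish's axis, 130 mm above the bench. Stiff hinge (0.12 Nm friction): it stays where it is left.
- latch_hinge (a point): The bar's hinge axis: 92 mm from the dish's centre toward dish_station's +x, 79 mm above the bench; the axis runs along dish_station's y.
- latch_grip (a point): Middle of the bar's red handle end, 88 mm from the hinge. The handle is 32 mm long along the bar, 16 mm wide along the hinge axis, 16 mm high. When level the bar reaches over the lid toward dish_station's -x, the red end's underside 22 mm above the lid's top. Gripped lightly across its width, the handle can turn between the finger pads.
- lid: Loose blue round lid, 136 mm across, 14 mm deep: 4 mm top, 10 mm deep skirt 3 mm thick of inner diameter 130 mm that goes over the dish's rim with 5 mm play all round. About 0.11 kg. Origin: centre of the skirt's lower edge, z up; seated, it lies 10 mm below the rim. The tab is at local -x, at first within 0.35 rad of dish_station's -x.
- lid_tab (a point): Centre of the lid's upright finger tab, 51 mm from the lid's axis toward the lid's -x and 32.5 mm above its origin. The tab is 10 mm thick (along the lid's y), 26 mm long (along x), and rises from 14 to 43.5 mm above the lid's origin.
- lid_tab_edge (a point): Lower edge of the lid's skirt below the tab (68 mm from its axis, toward -x).
- lid_far_edge (a point): Lower edge of the lid's skirt across from the tab (68 mm from its axis, toward +x).
- lid_rest: Fixed flat round rest with a cork top, 156 mm across, 8 mm high. Origin: centre of its underside, on the bench. (Mind the four yellow tools that hang behind the work: at x = 0.65 m, y = 0.14 m down to 0.43 m above the bench, and at x = 0.69, y = 0.29 down to 0.31 m, the others farther off; go past them on the robot's side.)
- conn: Loose black in-line connector with a red end, about 89 mm long (along its y), 26 mm wide (x), 22 mm high, lying on the bench. Origin: centre of its underside.
- relay: Bystander: blue box relay 34x24x32 mm, loose.
- tape_measure: Bystander: yellow tape measure 62x78x36 mm, loose.
- spanner: Bystander: steel spanner 168 mm long, loose.
- pliers: Bystander: red-handled side cutters 128 mm long, does not move.
- red_bottle: Bystander: red bottle with white nozzle, 110 mm tall, loose.
- screw_tin: Bystander: round open tin of screws 74 mm across, 28 mm tall, does not move.

How it is judged:
By the outcome, as a careful person would: the job done as asked, in the order asked, and still so for the second after the job is handed in, with the robot touching nothing.
It also fails if it takes over 72 s, if anything falls off the work surface, if the arm or the gripper's body presses on something with over 40 N, if the wrist force passes 120 N, or if a joint passes its speed limit or range.

## Working session

There is one attempt and no reset: what is moved stays moved. The work goes in short steps, Python scripts to look and compute and a tool call to move; the robot and the scene stay as the last step left them, time stands still between calls to the robot, and variables do not carry over. Pictures are saved under pics/ and viewed, at most 13 in all, crops included, and the job is handed in when it is done.

Besides the shell and the picture viewer there is one more tool, called after ">>>" as name([rows], argument=value, ...), one row to a line, values as JSON. drive_tool: Moves the arm, as the interface text tells. Its arguments: {"type":"object","properties":{"increments":{"type":"array"}},"required":["increments"]}

```bash
mkdir -p pics
cat > h.py <<'E'
import numpy as np, cv2
from workcell import get_obs, camera, job_done, silhouettes
def save(p,n): cv2.imwrite(f'pics/{n}.png',p['image'][:,:,::-1])
def ray(p,uv):
    V=p['view'];R=V[:3,:3];c=-R.T@V[:3,3]
    d=R.T@np.linalg.inv(p['K'])@np.array([uv[0],uv[1],1.]);return c,d/np.linalg.norm(d)
def onplane(p,uv,z):
    c,d=ray(p,uv);return c+d*(z-c[2])/d[2]
def tri(obs):
    A=np.zeros((3,3));b=np.zeros(3)
    for p,uv in obs:
        c,d=ray(p,uv);M=np.eye(3)-np.outer(d,d);A+=M;b+=M@c
    return np.linalg.solve(A,b)
def proj(p,X):
    x=p['K']@(p['view'][:3,:3]@np.asarray(X)+p['view'][:3,3]);return x[:2]/x[2]
def sil(q,p):
    s=silhouettes(q,p)
    if not s: return None
    s=s[0];ys,xs=np.nonzero(s['region']);return s['conf'],np.round([xs.mean(),ys.mean()],1),s['bbox'],len(xs),s['region']
E
python3 - <<'E'
from h import *
o=get_obs();print(o['clock'],o['eef_pos'],o['tool_rot'],o['grip_width'])
t=camera('top');s=camera('side')
save(t,'top');save(s,'side')
for n,p in(('top',t),('side',s)):
    V=p['view'];print(n,-V[:3,:3].T@V[:3,3],V[2,:3])
    for q in ['dish_station','latch','lid','lid_rest','conn','relay','tape_measure','spanner','pliers','red_bottle','screw_tin']:
        r=sil(q,p)
        if r: print(q,r[:4],onplane(p,r[1],0.02).round(3))
E
```

```text
0.0 [ 0.16691988 -0.47066119  0.2304083 ] [ 9.85513899e-01  1.69591456e-01 -1.77197154e-04 -1.03023804e-03] 0.08499450853414835
top [0.34433275 0.14663263 1.14793146] [ 0.16668675 -0.01574231 -0.98588423]
dish_station (0.6, array([249.1, 193.8]), [233.1, 167.0, 273.4, 225.0], 618) [0.526 0.373 0.02 ]
latch (0.63, array([241.3, 184.9]), [235.9, 171.7, 244.1, 201.5], 137) [0.554 0.399 0.02 ]
lid (0.94, array([242.9, 201.1]), [219.7, 177.7, 267.5, 224.1], 1452) [0.503 0.391 0.02 ]
lid_rest (0.92, array([308.2, 207.7]), [288.0, 184.0, 332.4, 233.8], 1953) [0.488 0.187 0.02 ]
conn (0.5, array([367.1, 212.6]), [356.1, 207.1, 379.9, 220.8], 183) [0.478 0.003 0.02 ]
relay (0.58, array([338.3, 247.9]), [334.7, 242.1, 342.9, 252.2], 83) [0.367 0.091 0.02 ]
spanner (0.73, array([361.1, 160. ]), [335.0, 147.5, 378.4, 171.6], 208) [0.646 0.024 0.02 ]
pliers (0.64, array([239.1, 147.4]), [217.6, 134.1, 254.2, 155.9], 131) [0.676 0.414 0.02 ]
red_bottle (0.6, array([414.1, 168.8]), [404.7, 164.6, 423.7, 176.4], 179) [ 0.623 -0.146  0.02 ]
screw_tin (0.84, array([275. , 246.5]), [261.4, 234.4, 285.5
[... 446 characters left out ...]
 349.3, 268.2], 2715) [0.484 0.216 0.02 ]
conn (0.49, array([338.7, 188. ]), [335.9, 175.7, 347.8, 199.9], 216) [0.477 0.018 0.02 ]
relay (0.79, array([377.7, 217.2]), [370.5, 208.8, 388.9, 226.8], 230) [0.366 0.101 0.02 ]
tape_measure (0.92, array([230.6, 258.8]), [214.4, 240.9, 247.1, 281.6], 777) [0.642 0.311 0.02 ]
spanner (0.81, array([272. , 188.7]), [266.5, 167.8, 281.5, 213.2], 259) [0.637 0.063 0.02 ]
pliers (0.76, array([185.1, 306.9]), [152.8, 286.1, 216.9, 330.3], 758) [0.677 0.448 0.02 ]
red_bottle (0.71, array([301.5, 140.3]), [298.4, 120.2, 306.6, 158.9], 348) [ 0.629 -0.171  0.02 ]
screw_tin (0.77, array([363.3, 279.3]), [347.4, 258.7, 384.3, 297.4], 1012) [0.364 0.293 0.02 ]
```

View pics/top.png

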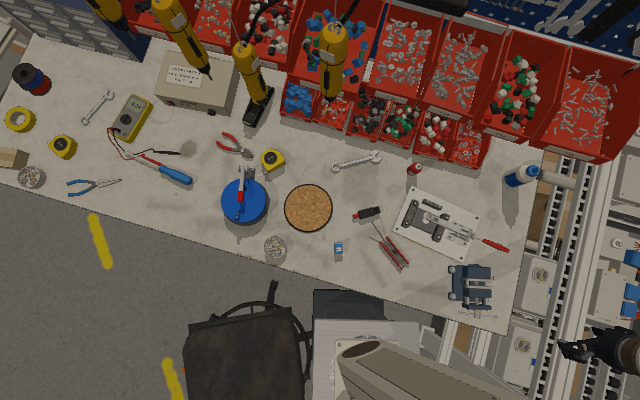

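View pics/side.png

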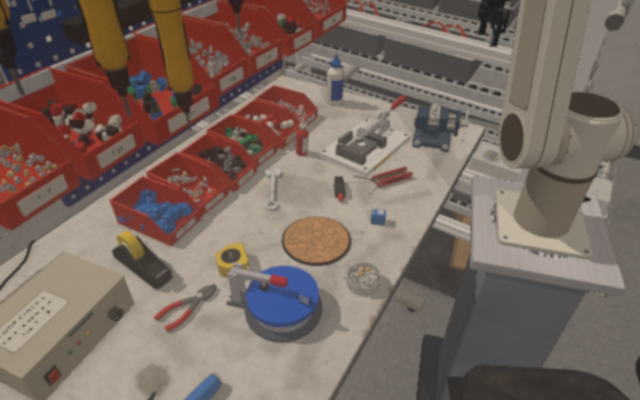

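The blue lid sits at about top (243,201) and side (283,298). Its bar's red end points toward the robot. The cork rest is at top (308,208), and the connector at top (367,213) and side (340,188). I'll move nearer for wrist views.

>>> drive_tool([
  [[17,32,8],[0,0,0],1],
  [[17,32,8],[0,0,0],1],
  [[17,32,8],[0,0,0],1],
  [[17,32,8],[0,0,0],1],
  [[17,32,8],[0,0,0],1],
  [[17,32,8],[0,0,0],1],
  [[17,32,8],[0,0,0],1],
  [[17,32,8],[0,0,0],1],
])

```text
clock: 1.87
eef_pos: [0.3035, -0.2136, 0.296]
tool_rot: [0.986, 0.169, 0.0, 0.0]
ft_force: [0.9, 0.4, -0.2]
grip_width: 0.0851
grasp_force: 0.0
```

>>> drive_tool([
  [[17,32,0],[0,0,0],1],
  [[17,32,0],[0,0,0],1],
  [[17,32,0],[0,0,0],1],
  [[17,32,0],[0,0,0],1],
  [[17,32,0],[0,0,0],1],
  [[17,32,0],[0,0,0],1],
  [[17,32,0],[0,0,0],1],
  [[0,0,0],[0,0,0],1],
])

```text
clock: 2.53
eef_pos: [0.4245, 0.0136, 0.295]
tool_rot: [0.985, 0.173, 0.001, -0.001]
ft_force: [0.0, 0.0, -0.4]
grip_width: 0.0854
grasp_force: 0.0
```

Run:
```python
from h import *
o=get_obs();print(o['clock'],o['eef_pos'],o['tool_rot'],o['joint_pos'])
w=camera('wrist');save(w,'w1');V=w['view'];print(-V[:3,:3].T@V[:3,3],V[:3,:3])
import pickle;pickle.dump(w,open('w1.pkl','wb'))
for q in ['conn','lid_rest','lid','latch','relay']:
    r=sil(q,w)
    if r: print(q,r[:4],onplane(w,r[1],0.02).round(3))
```

```text
2.5333 [0.42448142 0.01355401 0.2950087 ] [ 9.84888693e-01  1.73183041e-01  9.28245279e-04 -1.01773327e-03] [ 3.02902283e-02  6.89297389e-02 -3.56999366e-02  1.46462094e+00
  2.28045620e-03  2.82376305e+00]
[0.49848427 0.04123656 0.43806726] [[ 0.34163097 -0.93983285 -0.00157707]
 [-0.89408104 -0.32551638  0.30766569]
 [-0.28966768 -0.1036981  -0.95149321]]
conn (0.9, array([348.8, 124.7]), [314.3, 112.8, 382.5, 139.8], 1204) [0.478 0.006 0.02 ]
lid_rest (0.91, array([217. ,  61.6]), [154.9, 0.1, 281.8, 126.4], 12141) [0.493 0.187 0.02 ]
lid (0.59, array([47.9, 22.6]), [0.9, 0.9, 97.7, 51.2], 4452) [0.466 0.388 0.02 ]
relay (0.63, array([261. , 179.4]), [251.9, 166.0, 271.5, 195.6], 528) [0.367 0.094 0.02 ]
```

View pics/w1.png

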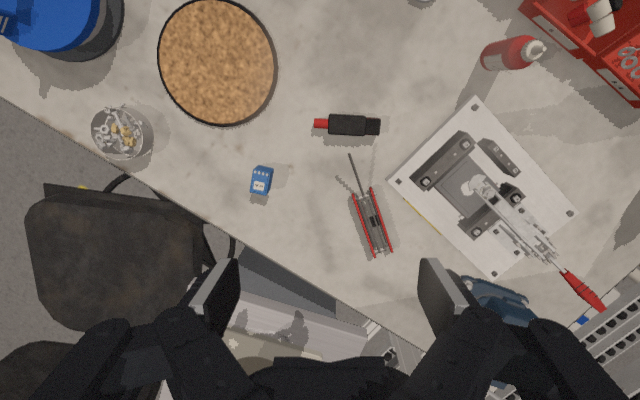

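>>> drive_tool([
  [[5,16,0],[0,0,7],1],
  [[5,16,0],[0,0,7],1],
  [[5,16,0],[0,0,7],1],
  [[5,16,0],[0,0,7],1],
  [[5,16,0],[0,0,7],1],
  [[5,16,0],[0,0,7],1],
  [[5,16,0],[0,0,7],1],
  [[5,16,0],[0,0,7],1],
])

```text
clock: 3.5
eef_pos: [0.4623, 0.136, 0.2956]
tool_rot: [0.79, 0.614, 0.0, 0.0]
ft_force: [0.3, -0.5, -0.1]
grip_width: 0.0853
grasp_force: 0.0
```

>>> drive_tool([
  [[5,10,0],[0,0,7],1],
  [[0,6,0],[0,0,7],1],
  [[0,0,0],[0,0,0],1],
  [[0,0,0],[0,0,0],1],
])

```text
clock: 3.83
eef_pos: [0.4671, 0.1517, 0.2954]
tool_rot: [0.712, 0.703, -0.0, 0.0]
ft_force: [0.4, 0.2, 0.6]
grip_width: 0.0852
grasp_force: 0.0
```

Run:
```python
from h import *
import pickle
w=camera('wrist');save(w,'w2')
pickle.dump(w,open('w2.pkl','wb'))
print(get_obs()['eef_pos'])
for q in ['conn','lid_rest','lid','latch','dish_station','lid_tab']:
    r=sil(q,w)
    if r: print(q,r[:4],onplane(w,r[1],0.049).round(3))
```

```text
[0.46704219 0.15157704 0.29543362]
conn (0.86, array([336.4, 253.3]), [324.8, 225.4, 350.7, 282.9], 883) [0.476 0.026 0.049]
lid_rest (0.76, array([344.2, 126. ]), [285.4, 68.1, 404.8, 181.8], 10351) [0.487 0.2   0.049]
lid (0.61, array([356.6,   6.1]), [318.2, 1.4, 394.2, 16.1], 890) [0.5   0.328 0.049]
dish_station (0.92, array([350.7,  15.4]), [306.3, 0.0, 404.1, 29.1], 1068) [0.494 0.319 0.049]
lid_tab (0.81, array([356.3,   6.4]), [320.5, 0.0, 395.3, 16.9], 926) [0.5   0.328 0.049]
```

>>> drive_tool([
  [[0,25,0],[0,0,0],1],
  [[0,25,0],[0,0,0],1],
  [[0,20,0],[0,0,0],1],
  [[0,10,0],[0,0,0],1],
  [[0,0,0],[0,0,0],1],
  [[0,0,0],[0,0,0],1],
])

```text
clock: 4.68
eef_pos: [0.467, 0.2326, 0.2951]
tool_rot: [0.71, 0.704, -0.0, 0.0]
ft_force: [0.3, -0.5, -0.4]
grip_width: 0.0855
grasp_force: 0.0
```

Run:
```python
from h import *
import pickle
w=camera('wrist');save(w,'w3')
R={}
for q in ['lid_rest','lid','latch','dish_station','lid_tab','latch_grip']:
    r=sil(q,w); R[q]=r
    if r: print(q,r[:4],onplane(w,r[1],0.049).round(3))
pickle.dump((w,R),open('w3.pkl','wb'))
a=cv2.imread('pics/w2.png');b=cv2.imread('pics/w3.png')
cv2.imwrite('pics/w23.png',np.vstack([a[:260],b[:330]]))
```

```text
lid_rest (0.94, array([344. , 183.3]), [288.4, 129.5, 400.6, 234.4], 8735) [0.487 0.208 0.049]
lid (0.59, array([354.3,  42.7]), [299.9, 1.5, 418.7, 93.3], 8071) [0.497 0.373 0.049]
latch (0.59, array([412.6, 363.2]), [404.0, 354.2, 417.7, 375.0], 155) [ 0.599 -0.09   0.049]
dish_station (0.97, array([399.4,  33.9]), [295.6, 0.0, 464.5, 97.7], 3846) [0.547 0.381 0.049]
lid_tab (0.92, array([354.,  43.]), [303.8, 0.0, 418.6, 92.7], 7934) [0.497 0.372 0.049]
```

View pics/w23.png

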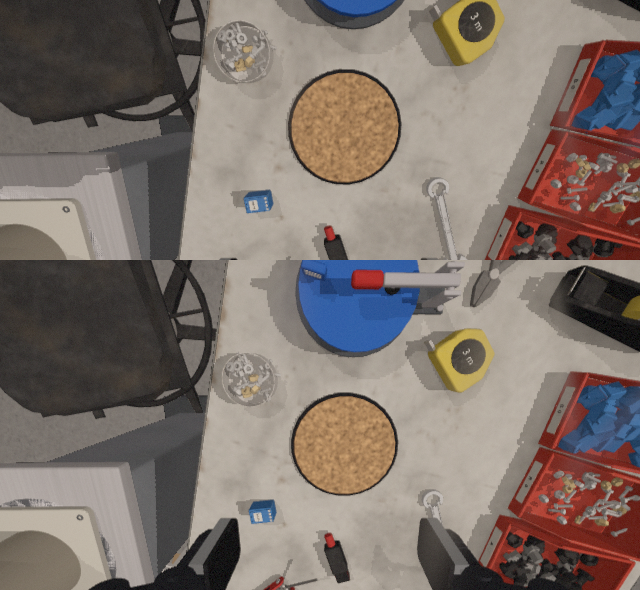

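In w3 the red handle is at (367,20), the tab at about (315,12), and the cork at (344,183). One more wrist view nearer the dish will complete the measurement.

>>> drive_tool([
  [[0,25,0],[0,0,0],1],
  [[0,25,0],[0,0,0],1],
  [[0,25,0],[0,0,0],1],
  [[0,10,0],[0,0,0],1],
  [[0,0,0],[0,0,0],1],
  [[0,0,0],[0,0,0],1],
])

```text
clock: 5.53
eef_pos: [0.467, 0.3174, 0.295]
tool_rot: [0.71, 0.704, -0.001, 0.0]
ft_force: [-0.6, -0.4, -0.3]
grip_width: 0.0854
grasp_force: 0.0
```

Run:
```python
from h import *
import pickle
w=camera('wrist');save(w,'w4')
R={}
for q in ['lid_rest','lid','latch','dish_station']:
    r=sil(q,w); R[q]=r
    if r: print(q,r[:4],onplane(w,r[1],0.049).round(3))
pickle.dump((w,R),open('w4.pkl','wb'))
print(get_obs()['eef_pos'])
b=cv2.imread('pics/w4.png');cv2.imwrite('pics/w4c.png',cv2.resize(b[0:220,200:500],None,fx=2.6,fy=2.6))
```

```text
lid (0.89, array([355. , 102.5]), [302.4, 41.8, 412.6, 161.0], 9601) [0.499 0.393 0.049]
latch (0.82, array([398.1, 106.3]), [349.7, 97.1, 452.8, 114.8], 1286) [0.551 0.388 0.049]
dish_station (0.74, array([397.6, 102. ]), [301.4, 39.5, 454.8, 135.8], 2391) [0.55  0.393 0.049]
[0.46731308 0.31667172 0.29563872]
```

View pics/w4c.png

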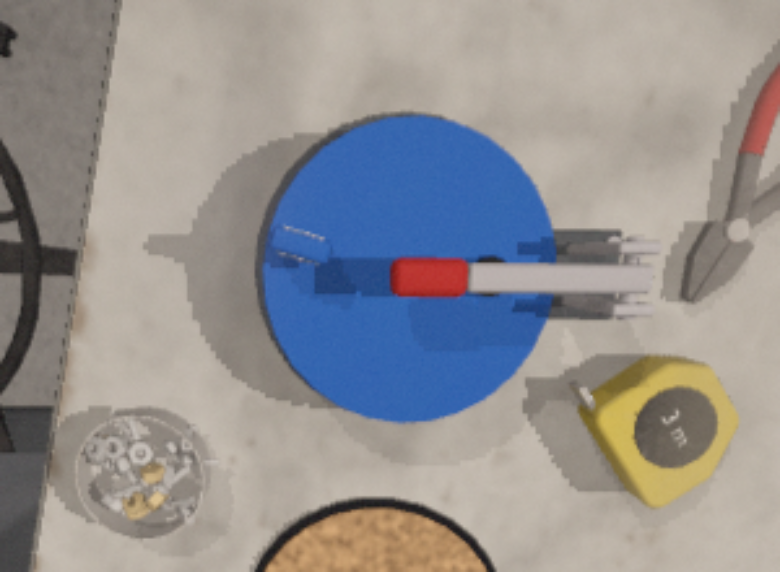

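The crop shows the lid centre at about (357,103), the red handle at (365,107), the bar end at (450,107), and the tab top at about (317,94). The tab's long edges slope about 16°. Next I'll compute positions.

```bash
cat > meas.py <<'E'
from h import *
import pickle
w3,_=pickle.load(open('w3.pkl','rb'));w4,R4=pickle.load(open('w4.pkl','rb'));w2=pickle.load(open('w2.pkl','rb'));w1=pickle.load(open('w1.pkl','rb'))
t=camera('top');s=camera('side')
def hsv(p):return cv2.cvtColor(p['image'],cv2.COLOR_RGB2HSV)
def comp(m,near,rad):
    n,l,st,c=cv2.connectedComponentsWithStats(m.astype(np.uint8))
    b=[i for i in range(1,n) if np.hypot(*(c[i]-near))<rad and st[i,4]>20]
    i=max(b,key=lambda i:st[i,4]);return l==i,c[i]
def red(p):
    h=hsv(p);return ((h[...,0]<8)|(h[...,0]>172))&(h[...,1]>150)&(h[...,2]>70)
G={}
H=np.array([.50,.385,.083])
for n,p in(('w3',w3),('w4',w4),('t',t),('s',s)):
    m,c=comp(red(p),proj(p,H),25);G[n]=(p,c);print('handle',n,c.round(1),m.sum(),onplane(p,c,.083).round(4))
for k in(('w3','w4'),('w4','s'),('w3','w4','s','t')):
    print(k,tri([G[i] for i in k]).round(4))
# lid circle
h=hsv(w4);m=(h[...,0]>100)&(h[...,0]<125)&(h[...,1]>120)&(h[...,2]>30)
m,c=comp(m,(357,103),40)
cn=max(cv2.findContours(m.astype(np.uint8),0,1)[0],key=cv2.contourArea)[:,0]
P=np.array([onplane(w4,q,.049)[:2] for q in cv2.convexHull(cn)[:,0]])
from scipy.optimize import least_squares
f=least_squares(lambda v:np.hypot(*(P-v[:2]).T)-v[2],[.5,.39,.068],loss='soft_l1',f_scale=.0007)
print('lid top',f.x.round(4),np.abs(f.fun).max())
# bar axis
r=R4['latch'][4];ys,xs=np.nonzero(r&(np.arange(640)[None]<450));Q=np.array([onplane(w4,q,.085)[:2] for q in zip(xs,ys)])
u,sv,vt=np.linalg.svd(Q-Q.mean(0),full_matrices=False);print('bar',Q.mean(0),'yaw deg',np.degrees(np.arctan2(vt[0,1],vt[0,0])),Q.min(0),Q.max(0))
# tab
z=.0785
a=[onplane(w4,(200+x/2.6,y/2.6),z) for x,y in((283,227),(328,240),(280,250),(322,262))]
a=np.array(a);print('tab',a.mean(0).round(4),[np.degrees(np.arctan2(*(v[1::-1]))).round(1) for v in(a[1]-a[0],a[3]-a[2])],np.linalg.norm(a[1]-a[0]),np.linalg.norm(a[2]-a[0]))
# rest
for n,p in(('w2',w2),('w3',w3),('w1',w1)):
    r=sil('lid_rest',p) if 0 else None
    k=p['image'].astype(int);hh=hsv(p);m=(hh[...,0]>5)&(hh[...,0]<22)&(hh[...,1]>90)&(hh[...,2]>110)
    m=cv2.morphologyEx(m.astype(np.uint8),cv2.MORPH_CLOSE,np.ones((7,7)));m,c=comp(m,proj(p,[.487,.19,.008]),30)
    cn=cv2.convexHull(max(cv2.findContours(m.astype(np.uint8),0,1)[0],key=cv2.contourArea))[:,0]
    P=np.array([onplane(p,q,.008)[:2] for q in cn])
    f=least_squares(lambda v:np.hypot(*(P-v[:2]).T)-v[2],[.49,.19,.075],loss='soft_l1',f_scale=.0007);print('rest',n,f.x.round(4))
E
python3 meas.py
```

```text
handle w3 [366.9  19.2] 558 [0.5066 0.3889 0.083 ]
handle w4 [364.6 106.4] 398 [0.5068 0.3891 0.083 ]Traceback (most recent call last):
  File "meas.py", line 15, in <module>
    m,c=comp(red(p),proj(p,H),25);G[n]=(p,c);print('handle',n,c.round(1),m.sum(),onplane(p,c,.083).round(4))
        ~~~~^^^^^^^^^^^^^^^^^^^^^
  File "meas.py", line 9, in comp
    i=max(b,key=lambda i:st[i,4]);return l==i,c[i]
ValueError: max() iterable argument is empty
```

```bash
sed -i "s/,('t',t),('s',s)):/):/; s/(('w3','w4'),('w4','s'),('w3','w4','s','t'))/(('w3','w4'),)/" meas.py; python3 meas.py
python3 - <<'E'
from h import *
s=camera('side');r=sil('latch',s);print(r[:4]); h=cv2.cvtColor(s['image'],cv2.COLOR_RGB2HSV)
m=((h[...,0]<8)|(h[...,0]>172))&(h[...,1]>150)&(h[...,2]>70)&cv2.dilate(r[4].astype(np.uint8),np.ones((5,5))).astype(bool)
ys,xs=np.nonzero(m);print(len(xs),xs.mean(),ys.mean());import pickle;w4,_=pickle.load(open('w4.pkl','rb'))
print(tri([(s,(xs.mean(),ys.mean())),(w4,(364.6,106.4))]))
E
```

```text
handle w3 [366.9  19.2] 558 [0.5066 0.3889 0.083 ]
handle w4 [364.6 106.4] 398 [0.5068 0.3891 0.083 ]
('w3', 'w4') [0.5068 0.3891 0.082 ]
lid top [0.5012 0.3883 0.0673] 0.0004912227924698809
bar [0.54268126 0.38902713] yaw deg -0.9258797836462347 [0.49061094 0.38185154] [0.59912306 0.39774465]
tab [0.4543 0.4023 0.0785] [np.float64(-15.7), np.float64(-15.7)] 0.0195453786305195 0.009259758671397954
rest w2 [0.489  0.1912 0.0725]
rest w3 [0.489  0.1913 0.0726]
rest w1 [0.489  0.191  0.0726]
(0.69, array([260.3, 278.5]), [230.9, 269.0, 287.0, 291.1], 566)
77 278.06493506493507 279.4025974025974
[0.5071573  0.38932329 0.08405397]
```

>>> drive_tool([
  [[3,6,-13],[0,0,7],1],
  [[3,6,-13],[0,0,7],1],
  [[3,6,-13],[0,0,7],1],
  [[3,6,-13],[0,0,7],1],
  [[3,6,-13],[0,0,7],1],
  [[3,6,-13],[0,0,7],1],
  [[3,6,-13],[0,0,7],1],
  [[3,6,-13],[0,0,7],1],
])

```text
clock: 6.75
eef_pos: [0.4912, 0.366, 0.1906]
tool_rot: [0.293, 0.956, -0.0, -0.0]
ft_force: [0.4, -0.4, -0.1]
grip_width: 0.0854
grasp_force: 0.0
```

>>> drive_tool([
  [[4,6,-13],[0,0,7],1],
  [[4,6,-13],[0,0,7],1],
  [[4,6,-13],[0,0,7],1],
  [[4,5,-13],[0,0,7],1],
  [[0,0,-10],[0,0,5.6],1],
  [[0,0,0],[0,0,0],1],
  [[0,0,0],[0,0,0],1],
])

```text
clock: 7.33
eef_pos: [0.5066, 0.3884, 0.1286]
tool_rot: [0.009, 1.0, -0.001, -0.001]
ft_force: [-0.4, 0.2, -0.3]
grip_width: 0.0853
grasp_force: 0.0
```

>>> drive_tool([
  [[0,0,-25],[0,0,0],1],
  [[0,0,-25],[0,0,0],1],
  [[0,0,-12],[0,0,0],1],
  [[0,0,-5],[0,0,0],0.5],
  [[0,0,0],[0,0,0],0.2],
  [[0,0,0],[0,0,0],0.1],
  [[0,0,0],[0,0,0],0.1],
  [[0,0,0],[0,0,0],0.1],
])

```text
clock: 8.0
eef_pos: [0.5081, 0.3895, 0.0642]
tool_rot: [0.008, 1.0, 0.001, 0.001]
ft_force: [0.5, -0.0, 0.1]
grip_width: 0.0254
grasp_force: 0.0
```

>>> drive_tool([
  [[0,0,0],[0,0,0],0.1],
  [[0,0,0],[0,0,0],0.1],
  [[0,0,0],[0,0,0],0.1],
])

```text
clock: 8.25
eef_pos: [0.5079, 0.3885, 0.0635]
tool_rot: [0.008, 1.0, 0.0, 0.001]
ft_force: [-0.1, -3.3, 4.3]
grip_width: 0.0147
grasp_force: 63.3
```

Run:
```python
from h import *
o=get_obs();print(o['clock'],o['eef_pos'],o['grip_width'],o['grasp_force'],o['ft_force'])
# arc: angle a from 0 -> 1.72, grip at (-88cos, 88 sin); tool forward tilt proportional up to 14deg
N=24
A=np.linspace(0,1.73,N+1);T=np.radians(14)*A/1.73
off=np.c_[np.sin(T),-np.cos(T)]*19
P=np.c_[-88*np.cos(A),88*np.sin(A)]+off
print(np.diff(P,axis=0).round(1).tolist(), np.degrees(np.diff(T))[0])
```

```text
8.25 [0.50788162 0.38852186 0.06345003] 0.01470605045409504 63.276779651641846 [-0.08831476 -3.27535485  4.3195021 ]
[[0.4, 6.3], [0.9, 6.3], [1.3, 6.2], [1.8, 6.1], [2.2, 6.0], [2.6, 5.9], [3.1, 5.7], [3.5, 5.5], [3.8, 5.2], [4.2, 4.9], [4.5, 4.6], [4.9, 4.3], [5.2, 4.0], [5.4, 3.6], [5.7, 3.2], [5.9, 2.8], [6.1, 2.4], [6.2, 2.0], [6.4, 1.5], [6.4, 1.1], [6.5, 0.6], [6.5, 0.2], [6.5, -0.3], [6.5, -0.7]] 0.5833333333333333
```

>>> drive_tool([
  [[0.4,0,6.3],[0,-0.6,0],0.1],
  [[0.9,0,6.3],[0,-0.6,0],0.1],
  [[1.3,0,6.2],[0,-0.6,0],0.1],
  [[1.8,0,6.1],[0,-0.6,0],0.1],
  [[2.2,0,6.0],[0,-0.6,0],0.1],
  [[2.6,0,5.9],[0,-0.6,0],0.1],
  [[3.1,0,5.7],[0,-0.6,0],0.1],
  [[3.5,0,5.5],[0,-0.6,0],0.1],
])

```text
clock: 8.92
eef_pos: [0.5219, 0.3881, 0.108]
tool_rot: [0.008, 0.999, -0.001, 0.04]
ft_force: [2.9, 0.8, -12.4]
grip_width: 0.0144
grasp_force: 58.7
```

>>> drive_tool([
  [[3.8,-0.1,5.2],[0,-0.6,0],0.1],
  [[4.2,-0.1,4.9],[0,-0.6,0],0.1],
  [[4.5,-0.1,4.6],[0,-0.6,0],0.1],
  [[4.9,-0.1,4.3],[0,-0.6,0],0.1],
  [[5.2,-0.1,4.0],[0,-0.6,0],0.1],
  [[5.4,-0.1,3.6],[0,-0.6,0],0.1],
  [[5.7,-0.1,3.2],[0,-0.6,0],0.1],
  [[5.9,-0.1,2.8],[0,-0.6,0],0.1],
])

```text
clock: 9.58
eef_pos: [0.5617, 0.3875, 0.1429]
tool_rot: [0.007, 0.997, 0.0, 0.083]
ft_force: [-3.5, -0.5, -11.0]
grip_width: 0.0147
grasp_force: 58.6
```

>>> drive_tool([
  [[6.1,-0.1,2.4],[0,-0.6,0],0.1],
  [[6.2,-0.1,2.0],[0,-0.6,0],0.1],
  [[6.4,-0.1,1.5],[0,-0.6,0],0.1],
  [[6.4,-0.1,1.1],[0,-0.6,0],0.1],
  [[6.5,-0.1,0.6],[0,-0.6,0],0.1],
  [[6.5,-0.1,0.2],[0,-0.6,0],0.1],
  [[6.5,-0.1,-0.3],[0,-0.6,0],0.1],
  [[6.5,-0.1,-0.7],[0,-0.6,0],0.1],
])

```text
clock: 10.25
eef_pos: [0.6138, 0.3869, 0.1514]
tool_rot: [0.007, 0.992, 0.001, 0.126]
ft_force: [-6.9, -3.6, -4.8]
grip_width: 0.0145
grasp_force: 58.3
```

>>> drive_tool([
  [[0,0,0],[0,0,0],0.1],
  [[0,0,0],[0,0,0],0.1],
])

```text
clock: 10.42
eef_pos: [0.6148, 0.3869, 0.1514]
tool_rot: [0.008, 0.992, 0.001, 0.127]
ft_force: [-2.1, -2.4, -4.5]
grip_width: 0.0142
grasp_force: 58.5
```

>>> drive_tool([
  [[0,0,0],[0,0,0],0.6],
  [[0,0,0],[0,0,0],0.6],
  [[0,0,0],[0,0,0],0.6],
  [[-5,0,20],[0,0,0],0.6],
  [[-10,0,25],[0,3.6,0],0.6],
  [[-25,0,10],[0,3.6,0],0.6],
  [[-30,3,0],[0,3.7,0],0.6],
  [[-30,4,0],[0,3.7,0],0.6],
])

```text
clock: 11.08
eef_pos: [0.515, 0.3954, 0.2087]
tool_rot: [0.008, 1.0, 0.002, 0.001]
ft_force: [-0.1, 0.2, -0.5]
grip_width: 0.0513
grasp_force: 0.0
```

>>> drive_tool([
  [[-30,4,-5],[0,0,-5],0.5],
  [[-25,4,-10],[0,0,-5],0.5],
  [[-6,0,-15],[0,0,-4.8],0.5],
  [[0,0,0],[0,0,0],0.5],
  [[0,0,0],[0,0,0],0.5],
])

```text
clock: 11.5
eef_pos: [0.4531, 0.4028, 0.1757]
tool_rot: [0.135, 0.991, 0.001, -0.001]
ft_force: [-0.1, -0.8, -0.7]
grip_width: 0.0428
grasp_force: 0.0
```

Run:
```python
from h import *
from scipy.spatial.transform import Rotation as Ro
o=get_obs();print(o['clock'],o['eef_pos'],Ro.from_quat(o['tool_rot']).as_matrix().round(3).tolist(),o['grip_width'],o['ft_force'])
s=camera('side');t=camera('top');save(s,'s2')
w=camera('wrist')
cv2.imwrite('pics/m2.png',np.hstack([cv2.resize(s['image'][200:380,160:380],None,fx=2,fy=2),w['image'][:360,150:500]])[:,:,::-1])
```

```text
11.5 [0.45307269 0.40275259 0.17567935] [[-0.964, 0.267, -0.001], [0.267, 0.964, 0.002], [0.002, 0.001, -1.0]] 0.04283633961154834 [-0.14916276 -0.81864867 -0.69037943]
```

View pics/m2.png

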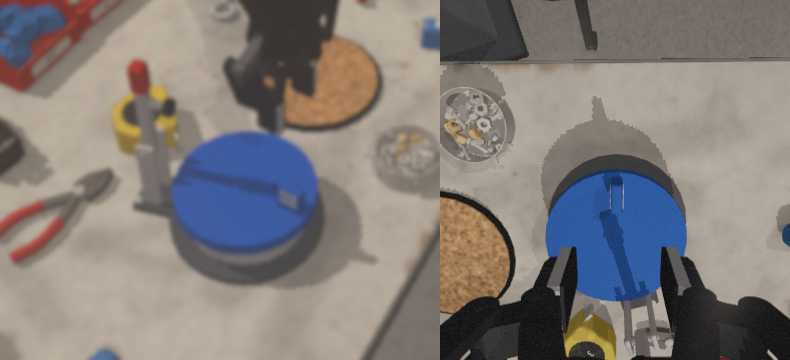

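The picture shows the bar upright (red end at (138,75) in the left crop). The tab at (616,195) in the right crop is midway between the fingers and aligned. I'll descend and grip it.

>>> drive_tool([
  [[0,0,-30],[0,0,0],0.5],
  [[0,0,-30],[0,0,0],0.5],
  [[0,0,-30],[0,0,0],0.5],
  [[0,0,-20],[0,0,0],0.4],
  [[0,0,-10],[0,0,0],0.2],
  [[0,0,0],[0,0,0],0.0],
  [[0,0,0],[0,0,0],0.0],
  [[0,0,0],[0,0,0],0.0],
])

```text
clock: 12.32
eef_pos: [0.454, 0.403, 0.0564]
tool_rot: [0.136, 0.991, 0.001, -0.001]
ft_force: [1.1, 0.3, -1.6]
grip_width: 0.009
grasp_force: 60.3
```

>>> drive_tool([
  [[0,0,0],[0,0,0],0],
  [[0,0,0],[0,0,0],0],
])

```text
clock: 12.48
eef_pos: [0.4536, 0.4029, 0.0563]
tool_rot: [0.136, 0.991, 0.001, -0.001]
ft_force: [0.6, 0.1, -1.0]
grip_width: 0.0089
grasp_force: 60.3
```

Run:
```python
from h import *
from scipy.spatial.transform import Rotation as Ro
o=get_obs();print(o['clock'],o['eef_pos'],o['grip_width'],o['grasp_force'],o['ft_force'],o['ft_torque'])
# tilt about far contact: pivot at lid far edge, rim contact z .045, 62mm beyond centre
th=np.radians(-15.7);ux=np.array([np.cos(th),np.sin(th),0]);uy=np.array([-np.sin(th),np.cos(th),0])
c=np.array([.5012,.3883,.045]);piv=c+.062*ux
p=o['eef_pos']-piv
Q=[Ro.from_rotvec(uy*np.radians(a)).apply(p) for a in np.arange(0,10.1,1)]
print((np.diff(Q,axis=0)*1000).round(1).tolist(),(uy*1).round(2))
```

```text
12.4833 [0.45355489 0.40293106 0.05634886] 0.00891581780107271 60.313650369644165 [ 0.62345118  0.09661518 -1.0107794 ] [-0.03709863  0.0581812  -0.02924379]
[[0.2, -0.1, 1.9], [0.2, -0.1, 1.9], [0.3, -0.1, 1.9], [0.3, -0.1, 1.9], [0.3, -0.1, 1.9], [0.4, -0.1, 1.9], [0.4, -0.1, 1.9], [0.4, -0.1, 1.9], [0.5, -0.1, 1.9], [0.5, -0.1, 1.9]] [0.27 0.96 0.  ]
```

>>> drive_tool([
  [[0.2,-0.1,1.9],[0.27,0.96,0],0],
  [[0.2,-0.1,1.9],[0.27,0.96,0],0],
  [[0.3,-0.1,1.9],[0.27,0.96,0],0],
  [[0.3,-0.1,1.9],[0.27,0.96,0],0],
  [[0.3,-0.1,1.9],[0.27,0.96,0],0],
  [[0.4,-0.1,1.9],[0.27,0.96,0],0],
  [[0.4,-0.1,1.9],[0.27,0.96,0],0],
  [[0.4,-0.1,1.9],[0.27,0.96,0],0],
])

```text
clock: 13.15
eef_pos: [0.4553, 0.4012, 0.07]
tool_rot: [0.136, 0.988, 0.01, -0.071]
ft_force: [0.5, -0.3, -1.4]
grip_width: 0.0089
grasp_force: 60.4
```

>>> drive_tool([
  [[0.5,-0.1,1.9],[0.27,0.96,0],0],
  [[0,0,0],[0,0,0],0],
  [[0,0,0],[0,0,0],0],
])

```text
clock: 13.4
eef_pos: [0.456, 0.4012, 0.0717]
tool_rot: [0.136, 0.987, 0.011, -0.079]
ft_force: [0.1, -0.2, -0.7]
grip_width: 0.0087
grasp_force: 60.4
```

Run:
```python
from h import *
o=get_obs();print(o['clock'],o['eef_pos'],o['grip_width'],o['grasp_force'],o['ft_force'],o['ft_torque'])
s=camera('side');w=camera('wrist')
cv2.imwrite('pics/m3.png',np.hstack([cv2.resize(s['image'][200:380,160:380],None,fx=2,fy=2),w['image'][:360,150:500]])[:,:,::-1])
```

```text
13.4 [0.45600215 0.40116116 0.07170597] 0.008687816271672297 60.37806272506714 [ 0.07784665 -0.18966183 -0.66257377] [-0.0182357  -0.17427377 -0.01409867]
```

View pics/m3.png

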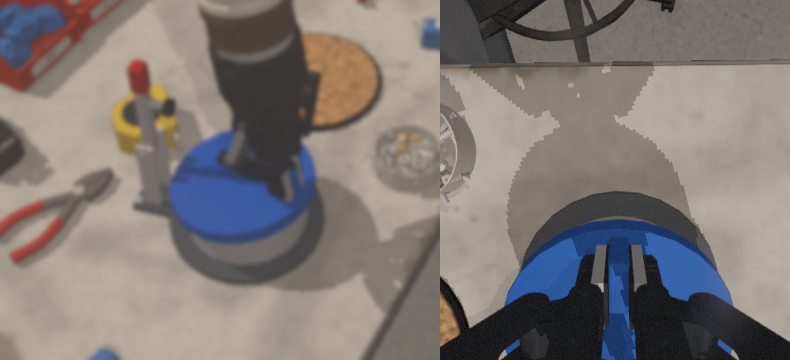

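The lid is tilted, with its tab edge lifted (the gap shows at (620,215) in the right crop) and the far edge on the dish. I'll lift it and carry it low.

>>> drive_tool([
  [[-1,0,8],[0,0,0],0],
  [[-1,0,8],[0,0,0],0],
  [[-1,0,8],[0,0,0],0],
  [[-1,-10,0],[0,0,0],0],
  [[-1,-15,0],[0,0,0],0],
  [[-1,-20,0],[0,0,0],0],
  [[-1.5,-20,-1.9],[-0.27,-0.96,0],0],
  [[-1.5,-20,-1.9],[-0.27,-0.96,0],0],
])

```text
clock: 14.17
eef_pos: [0.4467, 0.3149, 0.0924]
tool_rot: [0.136, 0.989, 0.009, -0.061]
ft_force: [0.7, -0.3, -0.8]
grip_width: 0.0087
grasp_force: 60.3
```

>>> drive_tool([
  [[-1.4,-20,-1.9],[-0.27,-0.96,0],0],
  [[-1.4,-20,-1.9],[-0.27,-0.96,0],0],
  [[-1.3,-20,-1.9],[-0.27,-0.96,0],0],
  [[-1.3,-20,-1.9],[-0.27,-0.96,0],0],
  [[-0.5,-15,-1.9],[-0.27,-0.96,0],0],
  [[-0.5,-10,-1.9],[-0.27,-0.96,0],0],
  [[-0.4,-7,-1.9],[-0.27,-0.96,0],0],
  [[0,0,0],[0,0,0],0],
])

```text
clock: 14.83
eef_pos: [0.4384, 0.2023, 0.0788]
tool_rot: [0.137, 0.991, -0.0, -0.002]
ft_force: [-1.1, -0.7, -1.3]
grip_width: 0.0088
grasp_force: 60.3
```

>>> drive_tool([
  [[0,0,0],[0,0,0],0],
])

```text
clock: 14.92
eef_pos: [0.4395, 0.2038, 0.0792]
tool_rot: [0.137, 0.991, 0.0, -0.002]
ft_force: [0.1, 0.4, -1.0]
grip_width: 0.0091
grasp_force: 60.3
```

>>> drive_tool([
  [[1,1,-15],[0,0,0],0],
  [[1,1,-15],[0,0,0],0],
  [[0,0,-10],[0,0,0],0],
  [[0,0,-6],[0,0,0],0],
  [[0,0,-2],[0,0,0],0],
  [[0,0,0],[0,0,0],0],
])

```text
clock: 15.42
eef_pos: [0.4415, 0.2063, 0.0303]
tool_rot: [0.136, 0.991, -0.0, -0.002]
ft_force: [0.1, 0.1, -0.9]
grip_width: 0.0092
grasp_force: 60.4
```

>>> drive_tool([
  [[0,0,-1.5],[0,0,0],0],
  [[0,0,0],[0,0,0],0],
])

```text
clock: 15.58
eef_pos: [0.4423, 0.2065, 0.0296]
tool_rot: [0.136, 0.991, 0.0, -0.001]
ft_force: [0.3, 0.2, -0.7]
grip_width: 0.0093
grasp_force: 60.4
```

>>> drive_tool([
  [[0,0,-1],[0,0,0],0],
  [[0,0,0],[0,0,0],0],
])

```text
clock: 15.75
eef_pos: [0.4421, 0.2063, 0.0285]
tool_rot: [0.136, 0.991, 0.0, -0.001]
ft_force: [1.0, -0.2, -1.6]
grip_width: 0.0085
grasp_force: 60.4
```

>>> drive_tool([
  [[0,0,-1],[0,0,0],0],
  [[0,0,0],[0,0,0],0],
])

```text
clock: 15.92
eef_pos: [0.4419, 0.2063, 0.0273]
tool_rot: [0.136, 0.991, 0.0, -0.002]
ft_force: [-0.5, 0.2, -1.7]
grip_width: 0.0088
grasp_force: 60.4
```

>>> drive_tool([
  [[0,0,-1],[0,0,0],0],
  [[0,0,0],[0,0,0],0],
])

```text
clock: 16.08
eef_pos: [0.4417, 0.2062, 0.0261]
tool_rot: [0.136, 0.991, 0.0, -0.002]
ft_force: [0.2, -0.4, -0.8]
grip_width: 0.0093
grasp_force: 60.4
```

>>> drive_tool([
  [[0,0,-1],[0,0,0],0],
  [[0,0,0],[0,0,0],0],
])

```text
clock: 16.25
eef_pos: [0.4419, 0.2063, 0.0255]
tool_rot: [0.136, 0.991, 0.0, -0.002]
ft_force: [-1.1, -1.0, 1.8]
grip_width: 0.009
grasp_force: 60.7
```

Run:
```python
from h import *
o=get_obs();print(o['clock'],o['eef_pos'],o['grip_width'],o['grasp_force'],o['ft_force'],o['ft_torque'])
s=camera('side');w=camera('wrist')
cv2.imwrite('pics/m4.png',np.hstack([cv2.resize(s['image'][150:330,200:420],None,fx=2,fy=2),w['image'][:360,150:500]])[:,:,::-1])
```

```text
16.25 [0.441886   0.20629758 0.02550403] 0.008993733371240178 60.71664333343506 [-1.05420491 -0.9611637   1.76860964] [-0.11458412  0.24360725  0.00931837]
```

View pics/m4.png

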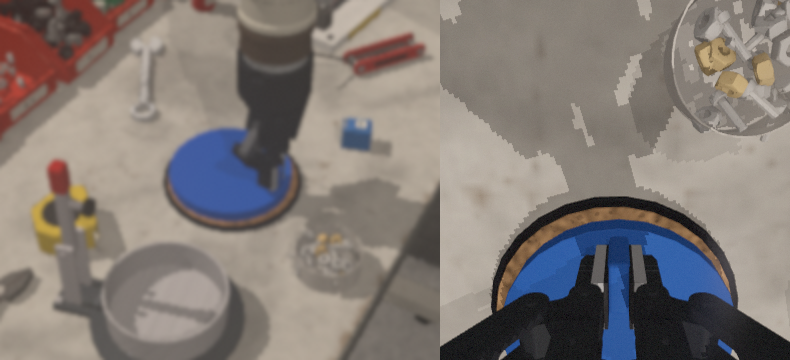

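The right and left crops show the lid level within the cork rest, and the dish open. I'll release it and compute the connector pose from the saved views.

>>> drive_tool([
  [[0,0,-0.5],[0,0,0],0],
  [[0,0,0],[0,0,0],0.4],
  [[0,0,0],[0,0,0],0.4],
  [[0,0,0],[0,0,0],0.4],
  [[0,0,10],[0,0,0],0.4],
  [[0,0,30],[0,0,0],0.4],
  [[0,-5,40],[0,0,0],0.5],
  [[0,-10,40],[0,0,0],0.5],
])

```text
clock: 17.02
eef_pos: [0.4409, 0.1914, 0.1458]
tool_rot: [0.136, 0.991, -0.0, -0.003]
ft_force: [1.2, 1.1, -0.7]
grip_width: 0.0427
grasp_force: 0.0
```

```bash
cat > conn.py <<'E'
from h import *
import pickle
o=get_obs();print(o['eef_pos'])
w1=pickle.load(open('w1.pkl','rb'));w2=pickle.load(open('w2.pkl','rb'))
res=[]
for p,b in((w1,(308,106,390,146)),(w2,(318,218,358,292))):
    im=p['image'];h=cv2.cvtColor(im,cv2.COLOR_RGB2HSV)
    red=((h[...,0]<8)|(h[...,0]>172))&(h[...,1]>150)&(h[...,2]>70)
    m=(h[...,2]<75)|red
    k=np.zeros_like(m);k[b[1]:b[3],b[0]:b[2]]=1
    m=(m&k).astype(np.uint8)
    n,l,st,c=cv2.connectedComponentsWithStats(cv2.morphologyEx(m,cv2.MORPH_CLOSE,np.ones((3,3))))
    i=1+np.argmax(st[1:,4]);ys,xs=np.nonzero(l==i)
    r=cv2.minAreaRect(np.c_[xs,ys].astype(np.float32));box=cv2.boxPoints(r)
    P=np.array([onplane(p,q,.018)[:2] for q in box])
    e=[P[1]-P[0],P[2]-P[1]];L=max(e,key=np.linalg.norm);W=min(e,key=np.linalg.norm)
    print(st[i],np.array(r[0]).round(1),P.mean(0).round(4),np.linalg.norm(L).round(4),np.linalg.norm(W).round(4),np.degrees(np.arctan2(L[1],L[0])).round(1)%180)
    res.append((p,r[0]))
print(tri(res))
p=camera('wrist');im=p['image'];h=cv2.cvtColor(im,cv2.COLOR_RGB2HSV)
E
python3 conn.py
```

```text
[0.44086082 0.19138249 0.14577667]
[ 314  114   66   22 1106] [346.5 124.7] [0.4765 0.0085] 0.0855 0.0259 106.7
[324 226  27  54 800] [335.6 252.3] [0.4763 0.01  ] 0.091 0.0257 106.8
[0.47618613 0.00810194 0.01191147]
```

>>> drive_tool([
  [[4,-15,0],[0,0,-6.4],0.55],
  [[4,-22,0],[0,0,-6.4],0.55],
  [[4,-22,0],[0,0,-6.4],0.55],
  [[4,-22,0],[0,0,-6.4],0.55],
  [[4,-22,-5],[0,0,-6.4],0.55],
  [[4,-22,-10],[0,0,-6.4],0.55],
  [[4,-22,-10],[0,0,-6.4],0.55],
  [[4,-22,-10],[0,0,-6.4],0.55],
])

```text
clock: 17.73
eef_pos: [0.4742, 0.0212, 0.11]
tool_rot: [0.553, 0.833, 0.001, -0.001]
ft_force: [0.5, 0.6, 0.8]
grip_width: 0.0469
grasp_force: 0.0
```

>>> drive_tool([
  [[3,-13,-10],[0,0,-6.3],0.55],
  [[0,0,0],[0,0,0],0.55],
  [[0,0,0],[0,0,0],0.55],
])

```text
clock: 17.98
eef_pos: [0.4765, 0.0088, 0.0996]
tool_rot: [0.596, 0.803, 0.001, -0.002]
ft_force: [-0.2, -0.0, 0.2]
grip_width: 0.0469
grasp_force: 0.0
```

Run:
```python
from h import *
import pickle
o=get_obs();print(o['clock'],o['eef_pos'],o['tool_rot'])
q=o['tool_rot'];print('yaw',np.degrees(2*np.arctan2(q[1],q[0])))
t=camera('top');s=camera('side');pickle.dump((t,s),open('ts.pkl','wb'))
for n,p in(('t',t),('s',s)):
    for k in('lid','dish_station'):
        r=sil(k,p)
        if r: print(n,k,r[:4],onplane(p,r[1],.022 if k=='lid' else .045))
cv2.imwrite('pics/m5.png',np.hstack([cv2.resize(s['image'][150:350,200:400],None,fx=2,fy=2),cv2.resize(t['image'][150:250,200:300],None,fx=4,fy=4)])[:,:,::-1])
```

```text
17.9833 [0.47647124 0.00880567 0.09959518] [ 0.59594162  0.80302498  0.0008571  -0.00193121]
yaw 106.84023576674129
t lid (0.63, array([306.8, 206.6]), [285.5, 183.7, 327.4, 227.8], 1502) [0.4911366  0.19141514 0.022     ]
t dish_station (0.95, array([244.9, 197.7]), [222.9, 158.2, 271.5, 225.2], 2044) [0.50999592 0.380061   0.045     ]
s lid (0.33, array([232.4, 250.9]), [223.4, 231.6, 247.5, 274.8], 482) [0.64679541 0.29025264 0.022     ]
s dish_station (0.6, array([273.1, 300.5]), [223.7, 231.5, 322.0, 343.0], 5420) [0.51302119 0.40852358 0.045     ]
```

>>> drive_tool([
  [[0,0,-30],[0,0,0],0.55],
  [[0,0,-30],[0,0,0],0.55],
  [[0,0,-20],[0,0,0],0.55],
  [[0,0,-10],[0,0,0],0.5],
  [[0,0,-5],[0,0,0],0.3],
  [[0,0,0],[0,0,0],0.2],
  [[0,0,0],[0,0,0],0.2],
  [[0,0,0],[0,0,0],0.2],
])

```text
clock: 18.95
eef_pos: [0.4778, 0.0095, 0.0057]
tool_rot: [0.596, 0.803, 0.002, -0.001]
ft_force: [0.6, -0.1, -0.9]
grip_width: 0.0247
grasp_force: 61.4
```

>>> drive_tool([
  [[0,0,0],[0,0,0],0.2],
  [[0,0,0],[0,0,0],0.2],
])

```text
clock: 19.12
eef_pos: [0.4776, 0.0093, 0.0056]
tool_rot: [0.596, 0.803, 0.002, -0.001]
ft_force: [-0.7, 0.1, -0.6]
grip_width: 0.0245
grasp_force: 61.4
```

>>> drive_tool([
  [[0,0,15],[0,0,0],0.2],
  [[0,0,35],[0,0,0],0.2],
  [[0,0,40],[0,0,0],0.2],
  [[0,15,30],[0,0,0],0.2],
  [[5,29,10],[0,0,0],0.2],
  [[5,29,10],[0,0,0],0.2],
  [[5,29,10],[0,0,0],0.2],
  [[5,29,10],[0,0,0],0.2],
])

```text
clock: 19.78
eef_pos: [0.4971, 0.1414, 0.1662]
tool_rot: [0.596, 0.803, 0.002, -0.001]
ft_force: [0.1, -0.3, -1.5]
grip_width: 0.0244
grasp_force: 61.6
```

>>> drive_tool([
  [[5,29,10],[0,0,0],0.2],
  [[5,29,10],[0,0,0],0.2],
  [[5,29,10],[0,0,0],0.2],
  [[5,29,10],[0,0,0],0.2],
  [[5,29,5],[0,0,0],0.2],
  [[0,15,0],[0,0,0],0.2],
  [[0,0,0],[0,0,0],0.2],
  [[0,0,0],[0,0,0],0.2],
])

```text
clock: 20.45
eef_pos: [0.5212, 0.3003, 0.2091]
tool_rot: [0.595, 0.803, 0.0, -0.001]
ft_force: [0.3, 1.0, -0.3]
grip_width: 0.0247
grasp_force: 61.6
```

Run:
```python
from h import *
o=get_obs();print(o['clock'],o['eef_pos'],o['grip_width'],o['grasp_force'])
import pickle
w=camera('wrist');pickle.dump(w,open('w5.pkl','wb'))
for q in('dish_station','lid','conn'):
    r=sil(q,w)
    if r: print(q,r[:4])
a=w['image'].copy()
for z,rr in((.045,.060),(.045,.057),(.013,.055)):
  for k in np.linspace(0,2*np.pi,60):
    u=proj(w,[.503+rr*np.cos(k),.389+rr*np.sin(k),z]).astype(int)
    if 0<=u[0]<640 and 0<=u[1]<400: a[u[1],u[0]]=(0,255,0)
cv2.imwrite('pics/m6.png',cv2.resize(a[:300,200:520],None,fx=2,fy=2,interpolation=0)[:,:,::-1])
```

```text
20.45 [0.52120547 0.30034151 0.20912864] 0.02468176799171101 61.56544804573059
dish_station (0.92, array([356.3,  90.1]), [261.5, 4.1, 516.6, 159.1], 20909)
lid (0.9, array([261.9, 238.1]), [221.3, 193.7, 312.4, 295.2], 5649)
conn (0.66, array([328.5, 274.8]), [299.7, 184.7, 357.2, 357.6], 8028)
```

View pics/m6.png

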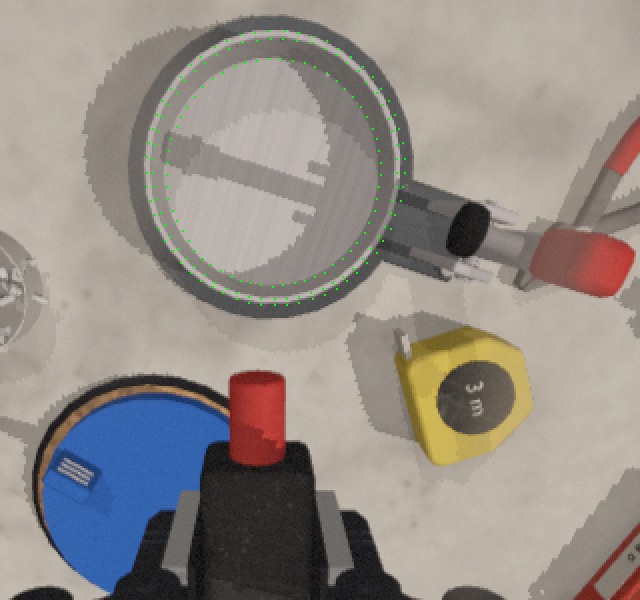

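The overlaid circles for a centre of (0.503, 0.389) coincide with the rim, at (147–402, 30–302) in the crop. The connector is held lengthwise and centred. I'll lower it in.

>>> drive_tool([
  [[-5,22,0],[0,0,0],0.2],
  [[-5,25,-10],[0,0,0],0.2],
  [[-5,25,-10],[0,0,0],0.2],
  [[-4,15,-20],[0,0,0],0.2],
  [[0,1,-30],[0,0,0],0.2],
  [[0,0,-30],[0,0,0],0.2],
  [[0,0,0],[0,0,0],0.2],
])

```text
clock: 21.23
eef_pos: [0.499, 0.3846, 0.1028]
tool_rot: [0.596, 0.803, -0.005, -0.003]
ft_force: [-0.7, 0.1, -2.3]
grip_width: 0.0248
grasp_force: 61.6
```

>>> drive_tool([
  [[2,3,-15],[0,0,0],0.2],
  [[1,1,-20],[0,0,0],0.2],
  [[0,0,-20],[0,0,0],0.2],
  [[0,0,-15],[0,0,0],0.2],
  [[0,0,-8],[0,0,0],0.2],
  [[0,0,0],[0,0,0],0.2],
  [[0,0,0],[0,0,0],0.2],
])

```text
clock: 21.82
eef_pos: [0.5063, 0.3916, 0.0325]
tool_rot: [0.597, 0.803, 0.001, -0.001]
ft_force: [-0.2, 0.2, 0.1]
grip_width: 0.0245
grasp_force: 61.7
```

>>> drive_tool([
  [[-2,-1,-5],[0,0,0],0.2],
  [[-2,-1,-5],[0,0,0],0.2],
  [[0,0,-2],[0,0,0],0.2],
  [[0,0,0],[0,0,0],0.2],
  [[0,0,0],[0,0,0],0.2],
])

```text
clock: 22.23
eef_pos: [0.5017, 0.3902, 0.0197]
tool_rot: [0.596, 0.803, 0.001, -0.001]
ft_force: [1.1, 0.2, -0.7]
grip_width: 0.0247
grasp_force: 61.7
```

>>> drive_tool([
  [[0,0,-1.5],[0,0,0],0.2],
  [[0,0,0],[0,0,0],0.2],
])

```text
clock: 22.4
eef_pos: [0.5018, 0.3903, 0.0182]
tool_rot: [0.596, 0.803, 0.001, -0.001]
ft_force: [0.6, -0.9, -1.1]
grip_width: 0.0246
grasp_force: 61.7
```

>>> drive_tool([
  [[0,0,-1],[0,0,0],0.2],
  [[0,0,0],[0,0,0],0.2],
])

```text
clock: 22.57
eef_pos: [0.5018, 0.3902, 0.0171]
tool_rot: [0.596, 0.803, 0.001, -0.001]
ft_force: [-0.2, 0.0, -0.7]
grip_width: 0.0243
grasp_force: 61.7
```

>>> drive_tool([
  [[0,0,-1],[0,0,0],0.2],
  [[0,0,0],[0,0,0],0.2],
])

```text
clock: 22.73
eef_pos: [0.502, 0.3904, 0.0163]
tool_rot: [0.596, 0.803, 0.001, -0.001]
ft_force: [0.9, -0.5, -0.5]
grip_width: 0.0246
grasp_force: 61.6
```

>>> drive_tool([
  [[0,0,-0.8],[0,0,0],0.2],
  [[0,0,0],[0,0,0],0.45],
  [[0,0,0],[0,0,0],0.45],
  [[0,0,0],[0,0,0],0.45],
  [[0,0,8],[0,0,0],0.45],
  [[0,0,25],[0,0,0],0.45],
  [[0,0,40],[0,0,0],0.45],
  [[0,-5,40],[0,0,0],0.45],
])

```text
clock: 23.4
eef_pos: [0.5006, 0.3851, 0.1284]
tool_rot: [0.596, 0.803, -0.001, -0.002]
ft_force: [1.3, -0.1, 0.5]
grip_width: 0.0384
grasp_force: 0.0
```

>>> drive_tool([
  [[0,-20,40],[0,0,0],0.45],
  [[5,-35,25],[0,0,0],0.45],
  [[5,-25,10],[0,0,0],0.45],
  [[5,-15,0],[0,0,0],0.45],
  [[0,0,0],[0,0,0],0.45],
  [[0,0,0],[0,0,0],0.45],
])

```text
clock: 23.9
eef_pos: [0.517, 0.2923, 0.2006]
tool_rot: [0.597, 0.802, 0.002, -0.001]
ft_force: [-0.2, 1.0, -0.5]
grip_width: 0.0385
grasp_force: 0.0
```

```bash
cat > lid.py <<'E'
from h import *
from scipy.optimize import least_squares
def lidfit(w,near,z):
    h=cv2.cvtColor(w['image'],cv2.COLOR_RGB2HSV)
    m=((h[...,0]>100)&(h[...,0]<125)&(h[...,1]>120)&(h[...,2]>30)).astype(np.uint8)
    n,l,st,c=cv2.connectedComponentsWithStats(m);u=proj(w,near)
    i=max([i for i in range(1,n) if np.hypot(*(c[i]-u))<60],key=lambda i:st[i,4])
    cn=max(cv2.findContours((l==i).astype(np.uint8),0,1)[0],key=cv2.contourArea)
    P=np.array([onplane(w,q,z)[:2] for q in cv2.convexHull(cn)[:,0]])
    f=least_squares(lambda v:np.hypot(*(P-v[:2]).T)-v[2],[*near[:2],.068],loss='soft_l1',f_scale=.0007)
    g=least_squares(lambda v:np.hypot(*(P-v[:2]).T)-.0675,[*near[:2]],loss='soft_l1',f_scale=.0007)
    return f.x.round(4),g.x.round(4),st[i]
def connfit(w,b,z):
    h=cv2.cvtColor(w['image'],cv2.COLOR_RGB2HSV);red=((h[...,0]<8)|(h[...,0]>172))&(h[...,1]>150)&(h[...,2]>70)
    return red
E
python3 - <<'E'
from lid import *
import pickle
o=get_obs();print(o['clock'],o['eef_pos'],o['tool_rot'])
w=camera('wrist');pickle.dump(w,open('w6.pkl','wb'));save(w,'w6')
print(lidfit(w,[.49,.191,.022],.022))
r=sil('conn',w)
if r:
    print(r[:4]);ys,xs=np.nonzero(r[4]);q=cv2.minAreaRect(np.c_[xs,ys].astype(np.float32));P=np.array([onplane(w,c,.030)[:2] for c in cv2.boxPoints(q)])
    print(P.mean(0),np.linalg.norm(P[1]-P[0]),np.linalg.norm(P[2]-P[1]))
r=sil('lid',w);print(r[:4])
E
```

```text
23.9 [0.51696114 0.29230053 0.20058836] [ 0.59677755  0.80240393  0.00161327 -0.00137237]
(array([0.4913, 0.1951, 0.0681]), array([0.4914, 0.195 ]), array([ 224,  194,  117,  108, 8131], dtype=int32))
(0.9, array([343.2,  81.7]), [329.0, 30.7, 357.3, 129.8], 2413)
[0.50286355 0.38901301] 0.08864855257037985 0.02600325303889812
(0.63, array([284.5, 241.1]), [223.9, 192.6, 337.7, 301.4], 8313)
```

View pics/w6.png

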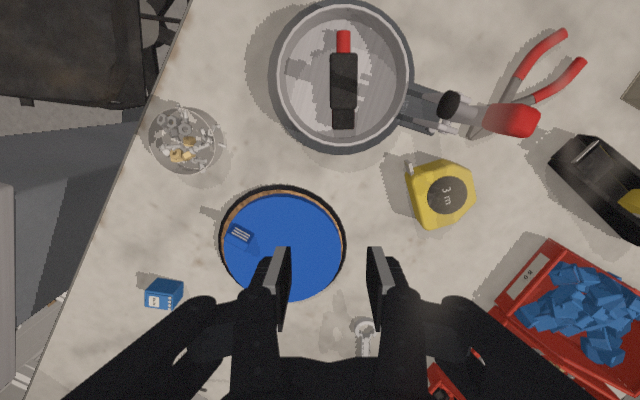

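Picture w6 shows the connector at (343,82), flat and mid-dish, the lid at about (283,243) partly hidden by a finger, and its tab at (240,235). I'll refine the lid centre excluding the hidden part.

Run:
```python
from lid import *
import pickle
w=pickle.load(open('w6.pkl','rb'));w5=pickle.load(open('w5.pkl','rb'));t,s=pickle.load(open('ts.pkl','rb'))
def fit(w,keep,z,near):
    h=cv2.cvtColor(w['image'],cv2.COLOR_RGB2HSV)
    m=((h[...,0]>100)&(h[...,0]<125)&(h[...,1]>120)&(h[...,2]>30)).astype(np.uint8)
    n,l,st,c=cv2.connectedComponentsWithStats(m);u=proj(w,near)
    i=max([i for i in range(1,n) if np.hypot(*(c[i]-u))<60],key=lambda i:st[i,4])
    cn=max(cv2.findContours((l==i).astype(np.uint8),0,1)[0],key=cv2.contourArea)[:,0]
    cn=np.array([q for q in cn if keep(q)])
    P=np.array([onplane(w,q,z)[:2] for q in cn])
    g=least_squares(lambda v:np.hypot(*(P-v[:2]).T)-.0675,near[:2],loss='soft_l1',f_scale=.0007)
    f=least_squares(lambda v:np.hypot(*(P-v[:2]).T)-v[2],[*near[:2],.0675],loss='soft_l1',f_scale=.0007)
    print(len(cn),g.x.round(4),f.x.round(4))
n=[.490,.191,.022]
fit(w,lambda q:q[1]<245 and not(q[0]<255 and 222<q[1]<245),.022,n)
fit(w,lambda q:(q[1]<245 or q[0]<262 or q[0]>300),.022,n)
fit(w5,lambda q:q[0]<300 and q[1]<260,.022,n)
fit(t,lambda q:True,.022,n)
# tab top stripes in w6: 
z=.0515
print(onplane(w,(240.5,235),z))
h=w['image'][220:250,225:260].astype(int);m=h.min(-1)>130;ys,xs=np.nonzero(m)
print(len(xs),xs.mean()+225,ys.mean()+220, onplane(w,(xs.mean()+225,ys.mean()+220),z))
```

```text
130 [0.4912 0.1959] [0.491  0.1991 0.0647]
296 [0.4913 0.1958] [0.4913 0.1959 0.0673]
147 [0.4913 0.1959] [0.4663 0.2158 0.0414]
124 [0.4936 0.1917] [0.4934 0.1914 0.0663]
[0.44552389 0.2163782  0.0515    ]
47 240.5531914893617 233.70212765957447 [0.4452784  0.21782101 0.0515    ]
```

>>> drive_tool([
  [[-8.5,-10,-8],[0,0,6.4],0.4],
  [[-8.5,-10,-8],[0,0,6.4],0.4],
  [[-8.5,-10,-8],[0,0,6.4],0.4],
  [[-8.5,-10,-8],[0,0,6.4],0.4],
  [[-8.5,-10,-8],[0,0,6.4],0.4],
  [[-8.5,-10,-8],[0,0,6.4],0.4],
  [[-8.5,-10,-8],[0,0,6.4],0.4],
  [[-8.5,-10,-8],[0,0,6.4],0.4],
])

```text
clock: 24.72
eef_pos: [0.4476, 0.2135, 0.1348]
tool_rot: [0.187, 0.982, 0.0, -0.002]
ft_force: [0.3, -0.4, -0.3]
grip_width: 0.0341
grasp_force: 0.0
```

>>> drive_tool([
  [[-6.5,-6,-8],[0,0,6.3],0.4],
  [[0,0,0],[0,0,0],0.4],
  [[0,0,0],[0,0,0],0.4],
])

```text
clock: 24.97
eef_pos: [0.4415, 0.2075, 0.1272]
tool_rot: [0.137, 0.991, -0.0, -0.002]
ft_force: [0.8, -0.5, 0.2]
grip_width: 0.0341
grasp_force: 0.0
```

Run:
```python
from lid import *
import pickle
o=get_obs();q=o['tool_rot'];print(o['clock'],o['eef_pos'],np.degrees(2*np.arctan2(q[1],q[0])))
w=camera('wrist');pickle.dump(w,open('w7.pkl','wb'));save(w,'w7')
print('tab expected px',proj(w,[.4425,.206,.0515]))
im=w['image'];u=proj(w,[.4425,.206,.0515]).astype(int)
g=im[u[1]-30:u[1]+30,u[0]-30:u[0]+30].astype(int).min(-1)
ys,xs=np.nonzero(g>120);print(len(xs));c=(xs.mean()+u[0]-30,ys.mean()+u[1]-30);print(c,onplane(w,c,.0515),xs.min()+u[0]-30,xs.max()+u[0]-30,ys.min()+u[1]-30,ys.max()+u[1]-30)
```

```text
24.9667 [0.44152212 0.20750367 0.12722126] 164.2327003477719
tab expected px [325.93464131 213.22583088]
23
(np.float64(331.5652173913044), np.float64(209.30434782608697)) [0.44063148 0.21091934 0.0515    ] 320 334 195 220
```

>>> drive_tool([
  [[0,-1,-30],[0,0,0],0.4],
  [[0,0,-30],[0,0,0],0.4],
  [[0,0,-25],[0,0,0],0.4],
  [[0,0,-14],[0,0,0],0.3],
  [[0,0,0],[0,0,0],0],
  [[0,0,0],[0,0,0],0],
  [[0,0,0],[0,0,0],0],
  [[0,0,0],[0,0,0],0],
])

```text
clock: 25.68
eef_pos: [0.4435, 0.2068, 0.0301]
tool_rot: [0.136, 0.991, 0.001, -0.001]
ft_force: [-0.1, -0.4, -1.2]
grip_width: 0.0087
grasp_force: 60.2
```

>>> drive_tool([
  [[0,0,0],[0,0,0],0],
  [[0,0,0],[0,0,0],0],
])

```text
clock: 25.85
eef_pos: [0.4429, 0.2064, 0.0297]
tool_rot: [0.136, 0.991, 0.001, -0.001]
ft_force: [-0.8, 0.7, -1.4]
grip_width: 0.0088
grasp_force: 60.2
```

>>> drive_tool([
  [[0,0,8],[0,0,0],0],
  [[0,0,16],[0,0,0],0],
  [[0,0,18],[0,0,0],0],
  [[0,5,10],[0,0,0],0],
  [[1,15,0],[0,0,0],0],
  [[1,20,0],[0,0,0],0],
  [[1,20,0],[0,0,0],0],
  [[1,20,0],[0,0,0],0],
])

```text
clock: 26.52
eef_pos: [0.4465, 0.2867, 0.082]
tool_rot: [0.137, 0.991, 0.001, -0.001]
ft_force: [-0.5, 0.1, -0.9]
grip_width: 0.0088
grasp_force: 60.3
```

>>> drive_tool([
  [[1,20,0],[0,0,0],0],
  [[1,20,0],[0,0,0],0],
  [[1,20,0],[0,0,0],0],
  [[1,20,0],[0,0,0],0],
  [[1,18,0],[0,0,0],0],
  [[1,12,0],[0,0,0],0],
  [[1,6,0],[0,0,0],0],
  [[0,0,0],[0,0,0],0],
])

```text
clock: 27.18
eef_pos: [0.4533, 0.4032, 0.0813]
tool_rot: [0.136, 0.991, 0.001, -0.001]
ft_force: [-0.0, 0.5, -1.0]
grip_width: 0.0089
grasp_force: 60.3
```

>>> drive_tool([
  [[0,0,0],[0,0,0],0],
])

```text
clock: 27.27
eef_pos: [0.453, 0.4016, 0.081]
tool_rot: [0.136, 0.991, -0.0, -0.002]
ft_force: [-0.1, 0.0, -0.9]
grip_width: 0.0085
grasp_force: 60.3
```

Run:
```python
from lid import *
o=get_obs();q=o['tool_rot'];print(o['clock'],o['eef_pos'],q,np.degrees(2*np.arctan2(q[1],q[0])))
p=o['eef_pos'];z=p[2]-.0297+.008+.014
for n in('side','wrist'):
    w=camera(n);save(w,'w8'+n);c=[p[0]+.0486,p[1]-.0139,z];print(n,lidfit(w,c,z),c)
```

```text
27.2667 [0.45303595 0.40157339 0.08096651] [ 1.36326881e-01  9.90662389e-01 -3.50573907e-05 -1.73562901e-03] 164.32926832110667
side (array([0.503 , 0.3907, 0.0677]), array([0.5031, 0.3908]), array([ 245,  257,   72,   59, 2406], dtype=int32)) [np.float64(0.5016359504025139), np.float64(0.387673389865307), np.float64(0.07326650864060325)]
wrist (array([0.4801, 0.3932, 0.0516]), array([0.499 , 0.3891]), array([  216,   220,   226,   143, 11455], dtype=int32)) [np.float64(0.5016359504025139), np.float64(0.387673389865307), np.float64(0.07326650864060325)]
```

>>> drive_tool([
  [[0.5,0.5,-6],[0,0,0],0],
  [[0,0,-6],[0,0,0],0],
  [[0,0,-5],[0,0,0],0],
  [[0,0,-3],[0,0,0],0],
  [[0,0,-2],[0,0,0],0],
  [[0,0,0],[0,0,0],0],
])

```text
clock: 27.87
eef_pos: [0.4532, 0.4019, 0.0578]
tool_rot: [0.136, 0.991, -0.0, -0.002]
ft_force: [-0.3, 0.1, -1.8]
grip_width: 0.0089
grasp_force: 60.3
```

>>> drive_tool([
  [[0,0,-1],[0,0,0],0],
  [[0,0,0],[0,0,0],0],
])

```text
clock: 28.03
eef_pos: [0.4537, 0.4025, 0.0577]
tool_rot: [0.136, 0.991, 0.0, -0.002]
ft_force: [-0.4, -0.2, -1.4]
grip_width: 0.0087
grasp_force: 60.3
```

>>> drive_tool([
  [[0,0,-1],[0,0,0],0],
  [[0,0,0],[0,0,0],0],
])

```text
clock: 28.2
eef_pos: [0.4537, 0.4026, 0.0568]
tool_rot: [0.136, 0.991, 0.0, -0.002]
ft_force: [-0.0, -0.9, -0.1]
grip_width: 0.0087
grasp_force: 60.3
```

>>> drive_tool([
  [[0,0,-0.7],[0,0,0],0],
  [[0,0,0],[0,0,0],0.4],
  [[0,0,0],[0,0,0],0.4],
  [[0,0,0],[0,0,0],0.4],
  [[0,0,10],[0,0,0],0.4],
  [[0,0,35],[0,0,0],0.4],
  [[0,-5,40],[0,0,-5],0.4],
  [[2,-10,30],[0,0,-7],0.4],
])

```text
clock: 28.87
eef_pos: [0.4558, 0.3886, 0.1744]
tool_rot: [0.241, 0.971, 0.002, -0.001]
ft_force: [0.6, 1.3, 1.1]
grip_width: 0.034
grasp_force: 0.0
```

>>> drive_tool([
  [[2,-10,25],[0,0,-7],0.4],
  [[2,-10,25],[0,0,-7],0.4],
  [[2,-10,25],[0,0,-7],0.4],
  [[2,-10,20],[0,0,-7],0.4],
  [[1,-10,15],[0,0,-7],0.4],
  [[1,-10,10],[0,0,-7],0.4],
  [[1,-7,5],[0,0,-7],0.4],
  [[1,-5,0],[0,0,-7],0.4],
])

```text
clock: 29.53
eef_pos: [0.4683, 0.3151, 0.2992]
tool_rot: [0.669, 0.743, 0.003, -0.001]
ft_force: [0.3, 0.1, -0.8]
grip_width: 0.0342
grasp_force: 0.0
```

>>> drive_tool([
  [[0,0,0],[0,0,-6],0.4],
  [[0,0,0],[0,0,0],0.4],
  [[0,0,0],[0,0,0],0.4],
])

```text
clock: 29.78
eef_pos: [0.4676, 0.3154, 0.2969]
tool_rot: [0.704, 0.71, 0.002, -0.001]
ft_force: [0.7, -0.3, 0.6]
grip_width: 0.0343
grasp_force: 0.0
```

Run:
```python
from lid import *
import pickle
o=get_obs();q=o['tool_rot'];print(o['clock'],o['eef_pos'],np.degrees(2*np.arctan2(q[1],q[0])))
w=camera('wrist');pickle.dump(w,open('w9.pkl','wb'))
print(lidfit(w,[.503,.389,.049],.049))
w4,_=pickle.load(open('w4.pkl','rb'));print('before',lidfit(w4,[.503,.389,.049],.049))
s=camera('side');print('side',lidfit(s,[.503,.389,.049],.049))
a=w['image'].copy()
for z,rr in((.049,.068),(.008,.075)):
  for k in np.linspace(0,2*np.pi,90):
    u=proj(w,[.503+rr*np.cos(k),.389+rr*np.sin(k),z]).round().astype(int)
    if 0<=u[0]<640 and 0<=u[1]<400: a[u[1],u[0]]=(0,255,0)
cv2.imwrite('pics/m9.png',np.hstack([cv2.resize(a[:220,240:480],None,fx=2.3,fy=2.3,interpolation=0),cv2.resize(s['image'][220:370,200:300],(240,506))])[:,:,::-1])
```

```text
29.7833 [0.46762576 0.31535999 0.29689766] 90.47365668212285
(array([0.5031, 0.3894, 0.0674]), array([0.5031, 0.3894]), array([  303,    44,   112,   117, 10239], dtype=int32))
before (array([0.5012, 0.3883, 0.0673]), array([0.5012, 0.3883]), array([ 301,   45,  113,  117, 9435], dtype=int32))
side (array([0.5026, 0.3933, 0.067 ]), array([0.5025, 0.3931]), array([ 245,  267,   72,   59, 3145], dtype=int32))
```

View pics/m9.png

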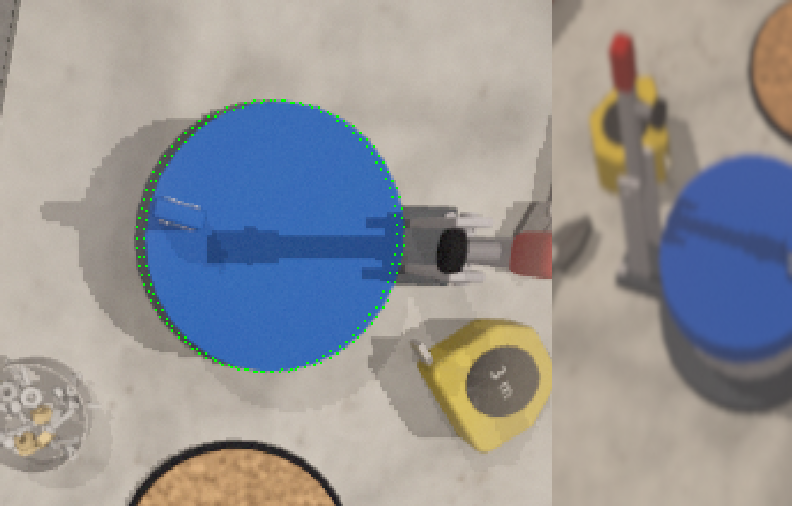

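Picture m9 shows the lid edge coinciding with the overlaid circle about (0.503, 0.389), with the fit within 0.5 mm and the bar still upright at (500,250). Next I'll regrip the handle.

>>> drive_tool([
  [[3.6,5.5,-6],[0,0,6.8],0.6],
  [[3.6,5.5,-6],[0,0,6.8],0.6],
  [[3.6,5.5,-6],[0,0,6.8],0.6],
  [[3.6,5.5,-6],[0,0,6.8],0.6],
  [[3.6,5.5,-6],[0,0,6.8],0.6],
  [[3.6,5.5,-6],[0,0,6.8],0.6],
  [[3.6,5.5,-6],[0,0,6.8],0.6],
  [[3.6,5.5,-6],[0,0,6.8],0.6],
])

```text
clock: 30.55
eef_pos: [0.4964, 0.3599, 0.2476]
tool_rot: [0.299, 0.954, 0.0, -0.002]
ft_force: [1.4, -0.6, -0.2]
grip_width: 0.0511
grasp_force: 0.0
```

>>> drive_tool([
  [[3.6,5.5,-6],[0,0,6.8],0.6],
  [[3.6,5.5,-6],[0,0,6.8],0.6],
  [[3.6,5.5,-6],[0,0,6.8],0.6],
  [[3.6,5.5,-6],[0,0,6.8],0.6],
  [[3.6,5.5,-6],[0,0,7],0.6],
  [[0,0,0],[0,0,0],0.6],
  [[0,0,0],[0,0,0],0.6],
])

```text
clock: 31.13
eef_pos: [0.514, 0.387, 0.2173]
tool_rot: [0.01, 1.0, -0.001, -0.002]
ft_force: [-0.2, 0.7, -0.6]
grip_width: 0.0512
grasp_force: 0.0
```

>>> drive_tool([
  [[17,0,0],[0,-3,0],0.6],
  [[17,0,0],[0,-3,0],0.6],
  [[17,0,0],[0,-3,0],0.6],
  [[17,0,0],[0,-3,0],0.6],
  [[16,0,0],[0,-2.5,0],0.6],
  [[0,0,0],[0,0,0],0.6],
  [[0,0,0],[0,0,0],0.6],
])

```text
clock: 31.72
eef_pos: [0.5978, 0.3865, 0.2184]
tool_rot: [0.01, 0.992, 0.001, 0.124]
ft_force: [0.2, -0.7, 0.1]
grip_width: 0.0509
grasp_force: 0.0
```

>>> drive_tool([
  [[5,0,-20],[0,0,0],0.6],
  [[5,0,-20],[0,0,0],0.6],
  [[5,0,-18],[0,0,0],0.6],
  [[2,0,-9],[0,0,0],0.5],
  [[0,0,0],[0,0,0],0.1],
  [[0,0,0],[0,0,0],0.1],
  [[0,0,0],[0,0,0],0.1],
  [[0,0,0],[0,0,0],0.1],
])

```text
clock: 32.38
eef_pos: [0.6153, 0.3868, 0.1517]
tool_rot: [0.009, 0.992, 0.001, 0.124]
ft_force: [-0.4, -1.5, -2.8]
grip_width: 0.0134
grasp_force: 58.3
```

>>> drive_tool([
  [[0,0,0],[0,0,0],0.1],
  [[0,0,0],[0,0,0],0.1],
  [[0,0,0],[0,0,0],0.1],
])

```text
clock: 32.63
eef_pos: [0.6153, 0.3869, 0.1517]
tool_rot: [0.009, 0.992, 0.001, 0.125]
ft_force: [-2.7, -2.2, -0.9]
grip_width: 0.0134
grasp_force: 58.3
```

Gripped. I'll reverse the arc.

>>> drive_tool([
  [[-6.5,0.1,0.7],[0,0.6,0],0.1],
  [[-6.5,0.1,0.3],[0,0.6,0],0.1],
  [[-6.5,0.1,-0.2],[0,0.6,0],0.1],
  [[-6.5,0.1,-0.6],[0,0.6,0],0.1],
  [[-6.4,0.1,-1.1],[0,0.6,0],0.1],
  [[-6.4,0.1,-1.5],[0,0.6,0],0.1],
  [[-6.2,0.1,-2],[0,0.6,0],0.1],
  [[-6.1,0.1,-2.4],[0,0.6,0],0.1],
])

```text
clock: 33.3
eef_pos: [0.5684, 0.3877, 0.1495]
tool_rot: [0.01, 0.996, 0.001, 0.089]
ft_force: [12.0, -6.2, 9.5]
grip_width: 0.0137
grasp_force: 107.0
```

>>> drive_tool([
  [[-5.9,0.1,-2.8],[0,0.6,0],0.1],
  [[-5.7,0.1,-3.2],[0,0.6,0],0.1],
  [[-5.4,0.1,-3.6],[0,0.6,0],0.1],
  [[-5.2,0.1,-4],[0,0.6,0],0.1],
  [[-4.9,0.1,-4.3],[0,0.6,0],0.1],
  [[-4.5,0.1,-4.6],[0,0.6,0],0.1],
  [[-4.2,0.1,-4.9],[0,0.6,0],0.1],
  [[-3.8,0.1,-5.2],[0,0.6,0],0.1],
])

```text
clock: 33.97
eef_pos: [0.5242, 0.3886, 0.1198]
tool_rot: [0.009, 0.999, 0.002, 0.043]
ft_force: [-15.5, -8.2, 29.0]
grip_width: 0.0141
grasp_force: 131.4
```

>>> drive_tool([
  [[-3.5,0,-5.5],[0,0.6,0],0.1],
  [[-3.1,0,-5.7],[0,0.6,0],0.1],
  [[-2.6,0,-5.9],[0,0.6,0],0.1],
  [[-2.2,0,-6],[0,0.6,0],0.1],
  [[-1.8,0,-6.1],[0,0.6,0],0.1],
  [[-1.3,0,-6.2],[0,0.6,0],0.1],
  [[0,0,0],[0,0,0],0.1],
  [[0,0,0],[0,0,0],0.1],
])

```text
clock: 34.63
eef_pos: [0.5089, 0.3886, 0.0799]
tool_rot: [0.009, 1.0, 0.0, 0.01]
ft_force: [-9.4, -5.4, 13.8]
grip_width: 0.0138
grasp_force: 139.4
```

>>> drive_tool([
  [[-0.6,0,-5],[0,0.4,0],0.1],
  [[-0.2,0,-5],[0,0.4,0],0.1],
  [[0,0,-3],[0,0,0],0.1],
  [[0,0,0],[0,0,0],0.1],
  [[0,0,0],[0,0,0],0.1],
])

```text
clock: 35.05
eef_pos: [0.509, 0.3887, 0.0667]
tool_rot: [0.008, 1.0, 0.0, 0.003]
ft_force: [-6.1, -6.1, 11.9]
grip_width: 0.0136
grasp_force: 136.6
```

>>> drive_tool([
  [[0,0,-2],[0,0,0],0.1],
  [[0,0,-1],[0,0,0],0.1],
  [[0,0,0],[0,0,0],0.1],
])

```text
clock: 35.3
eef_pos: [0.5092, 0.3885, 0.0643]
tool_rot: [0.01, 1.0, 0.0, 0.004]
ft_force: [-7.8, -6.0, 14.4]
grip_width: 0.0139
grasp_force: 136.9
```

>>> drive_tool([
  [[0,0,-1.5],[0,0,0],0.1],
  [[0,0,0],[0,0,0],0.1],
])

```text
clock: 35.47
eef_pos: [0.5094, 0.3887, 0.063]
tool_rot: [0.009, 1.0, 0.0, 0.004]
ft_force: [-6.6, -6.8, 14.2]
grip_width: 0.0139
grasp_force: 136.8
```

>>> drive_tool([
  [[0,0,0],[0,0,0],0.5],
  [[0,0,0],[0,0,0],0.5],
  [[0,0,0],[0,0,0],0.5],
  [[0,0,20],[0,0,0],0.5],
  [[0,0,28],[0,0,0],0.5],
  [[-1,0,0],[0,0,0],0],
  [[0,0,0],[0,0,0],0],
  [[0,0,0],[0,0,0],0],
])

```text
clock: 36.13
eef_pos: [0.5081, 0.3887, 0.1063]
tool_rot: [0.009, 1.0, 0.0, 0.002]
ft_force: [0.5, 0.1, -0.1]
grip_width: 0.0069
grasp_force: 0.0
```

>>> drive_tool([
  [[0,0,0],[0,0,0],0],
  [[0,0,0],[0,0,0],0],
  [[0,0,0],[0,0,0],0],
  [[0,0,0],[0,0,0],0],
])

```text
clock: 36.47
eef_pos: [0.5081, 0.3883, 0.1058]
tool_rot: [0.009, 1.0, -0.0, 0.002]
ft_force: [-0.1, 0.6, -0.0]
grip_width: 0.0002
grasp_force: 0.0
```

>>> drive_tool([
  [[0,0,-8],[0,0,0],0],
  [[0,0,-6],[0,0,0],0],
  [[0,0,-4],[0,0,0],0],
  [[0,0,0],[0,0,0],0],
])

```text
clock: 36.8
eef_pos: [0.508, 0.3884, 0.0876]
tool_rot: [0.009, 1.0, -0.0, 0.002]
ft_force: [0.0, 0.5, -0.9]
grip_width: -0.0002
grasp_force: 0.0
```

>>> drive_tool([
  [[0,0,-1.5],[0,0,0],0],
  [[0,0,0],[0,0,0],0],
])

```text
clock: 36.97
eef_pos: [0.5083, 0.3884, 0.0872]
tool_rot: [0.009, 1.0, -0.0, 0.003]
ft_force: [-0.5, 0.4, 0.6]
grip_width: 0.0
grasp_force: 0.0
```

>>> drive_tool([
  [[0,0,-1],[0,0,0],0],
  [[0,0,0],[0,0,0],0],
])

```text
clock: 37.13
eef_pos: [0.5085, 0.3885, 0.0871]
tool_rot: [0.009, 1.0, 0.0, 0.003]
ft_force: [-0.6, -0.3, 4.0]
grip_width: 0.0001
grasp_force: 2.1
```

>>> drive_tool([
  [[0,0,-2],[0,0,0],0],
  [[0,0,-2],[0,0,0],0],
  [[0,0,0],[0,0,0],0],
])

```text
clock: 37.38
eef_pos: [0.5085, 0.3887, 0.0866]
tool_rot: [0.009, 1.0, 0.001, 0.004]
ft_force: [-6.6, -5.2, 20.1]
grip_width: -0.0001
grasp_force: 9.8
```

>>> drive_tool([
  [[0,0,-2],[0,0,0],0],
  [[0,0,0],[0,0,0],0],
])

```text
clock: 37.55
eef_pos: [0.5085, 0.3887, 0.0864]
tool_rot: [0.009, 1.0, 0.001, 0.004]
ft_force: [-8.7, -6.3, 26.1]
grip_width: -0.0002
grasp_force: 13.6
```

The bar is hard against its stop: 26 N with no travel. I'll back off and verify.

>>> drive_tool([
  [[0,0,8],[0,0,0],0],
  [[0,0,30],[0,0,0],0],
  [[-5,0,40],[0,0,0],0],
  [[-15,-20,40],[0,0,-5],0],
  [[-15,-25,30],[0,0,-7],0],
  [[-10,-25,20],[0,0,-7],0],
  [[0,-15,10],[0,0,-7],0],
  [[0,0,0],[0,0,-7],0],
])

```text
clock: 38.22
eef_pos: [0.4661, 0.3041, 0.2577]
tool_rot: [0.297, 0.955, 0.001, 0.005]
ft_force: [0.4, 0.5, -0.2]
grip_width: 0.0002
grasp_force: 0.0
```

>>> drive_tool([
  [[0,0,10],[0,0,-7],0],
  [[0,0,10],[0,0,-7],0],
  [[0,0,10],[0,0,-7],0],
  [[0,0,0],[0,0,-7],0],
  [[0,0,0],[0,0,-7],0],
  [[0,0,0],[0,0,-7],0],
  [[0,0,0],[0,0,-7],0],
  [[0,0,0],[0,0,-7],0],
])

```text
clock: 38.88
eef_pos: [0.4652, 0.3059, 0.2832]
tool_rot: [0.71, 0.704, -0.002, 0.002]
ft_force: [-0.4, 0.9, -0.2]
grip_width: -0.0001
grasp_force: 0.0
```

>>> drive_tool([
  [[0,0,0],[0,0,0],0],
  [[0,0,0],[0,0,0],0],
])

```text
clock: 39.05
eef_pos: [0.4653, 0.3059, 0.2832]
tool_rot: [0.707, 0.708, -0.002, 0.002]
ft_force: [0.6, -0.2, 0.6]
grip_width: -0.0002
grasp_force: 0.0
```

Run:
```python
from lid import *
o=get_obs();print(o['clock'],o['eef_pos'],o['tool_rot'])
w=camera('wrist');s=camera('side');t=camera('top')
print(lidfit(w,[.503,.389,.049],.049));print('side',lidfit(s,[.503,.389,.049],.049))
def redc(p):
    h=cv2.cvtColor(p['image'],cv2.COLOR_RGB2HSV);m=((h[...,0]<8)|(h[...,0]>172))&(h[...,1]>150)&(h[...,2]>70)
    n,l,st,c=cv2.connectedComponentsWithStats(m.astype(np.uint8));u=proj(p,[.507,.389,.085])
    b=[i for i in range(1,n) if np.hypot(*(c[i]-u))<25 and st[i,4]>20];return c[max(b,key=lambda i:st[i,4])] if b else None
cw,cs=redc(w),redc(s);print(cw,cs)
if cw is not None and cs is not None: print('handle',tri([(w,cw),(s,cs)]))
for q in('relay','tape_measure','screw_tin','spanner','red_bottle'):
    for n,p in(('s',s),('t',t)):
        r=sil(q,p)
        if r: print(n,q,r[1],onplane(p,r[1],.02).round(3))
```

```text
39.05 [0.46526221 0.30590228 0.28323304] [ 0.70650512  0.70770268 -0.00194602  0.00191177]
(array([0.5031, 0.3893, 0.0673]), array([0.5032, 0.3893]), array([  304,    30,   118,   124, 10404], dtype=int32))
side (array([0.5027, 0.3932, 0.0668]), array([0.5027, 0.393 ]), array([ 245,  267,   72,   58, 2645], dtype=int32))
[368.31685393  94.88089888] [278.06410256 279.76923077]
handle [0.50714122 0.3892126  0.08288507]
s relay [377.7 217.3] [0.366 0.101 0.02 ]
t relay [338.3 248. ] [0.366 0.09  0.02 ]
s tape_measure [230.6 258.5] [0.643 0.31  0.02 ]
t tape_measure [271.8 159.7] [0.638 0.308 0.02 ]
s screw_tin [363.2 279.4] [0.364 0.294 0.02 ]
s spanner [271.4 190.3] [0.636 0.07  0.02 ]
t spanner [357.8 160.8] [0.644 0.034 0.02 ]
s red_bottle [298.9 152. ] [ 0.619 -0.111  0.02 ]
t red_bottle [414.  168.3] [ 0.625 -0.146  0.02 ]
```

```bash
python3 -c "
from workcell import job_done
print(job_done())"
```

```text
the job is handed in; nothing more can be done
None
```

The job is handed in after about 39 s: the connector lies flat mid-dish, the lid is back centred to about 0.5 mm, the bar is pressed down to its stop, and I saw no sign that anything round about had moved.

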